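# Bring a battery charger into service

### The arm

A 6-joint arm with a two-finger parallel gripper is mounted at the origin on a cart in front of the work surface, level with it; the furniture and walls round the work are solid. World frame = base frame: x ahead of the robot, y to its left, z up, the work surface at z = 0. Lengths are in m, angles in rad, forces in N, time in s.
With the tool pointing down it reaches from about 0.225 to 0.725 m from the base axis. Payload 3.1 kg.
Tool frame: the origin (TCP) lies midway between the tips of the shut fingers; the grasp point (between the pads) lies 19 mm behind it; z points along the fingers, y is the line along which they close (so a half turn about z gives the same grasp; the last joint's range is limited). The gripper opens to 85 mm and grips with 20 to 120 N. Pads are 22 mm wide; open, the fingers measure 114 mm over their backs; the gripper's body (76 mm by 85 mm) begins 54 mm behind the grasp point. The pads swing forward as they close: fully open they stand 13 mm farther back than shut.
Start: joints at [1.072, 0.048, 0.099, 1.622, 0, 1.443], TCP at [0.19, 0.489, 0.231] pointing down, gripper open.
Joint ranges: [-2.91, 2.91], [-0.99, 1.94], [-1.21, 1.42], [-2.12, 2.29], [-1.49, 1.47], [-3.14, 3.14]. Speed limits (rad/s): [2.79, 2.79, 3.14, 3.14, 3.14, 3.14].

### API

Orientations are given as a 3x3 rotation matrix whose columns are the frame's x, y, z axes.
In Python, from bench import ctrl gives the robot as it stands.
- The arm moves only by the tool drive_tool, never from a script. Its argument "commands" is a list that holds one entry, the list of rows, each a list of 7 numbers: the shift along the tool's x, y, z in mm, then the turn, a rotation vector about the tool's x, y, z in rad, then the finger opening in mm, from 0 to 85.4. In form: [[[dx, dy, dz, ax, ay, az, claw], ...]]. A call has 1 to 5 rows; each row is the pose to reach, as a shift and turn from the pose commanded when the call began, along the tool's axes at that moment; what a row does not reach only later rows make up. A row lasts 1/10 s, in which the tool goes at most 50 mm and 8.59 degrees, less where a joint would pass 70% of its speed; a pose out of reach is approached as far as the arm can. A call with a gripper value outside its range is refused whole. The fingers move at their own pace and stop on an object; "grip_force" is the grip in N (left out, the last holds). Time passes only in rows, so rows that repeat a pose let the fingers close. It gives the time, the measured TCP pose, the force, the opening and the grip force at its end, in the units of the state.
- ctrl.read_state(): the state, without advancing time (a new reading comes with each control period).
- ctrl.grab_frame(name): name is "side" or "top"; returns the picture (420x560x3 uint8, blue, green, red); there is no depth.
- ctrl.get_calibration(name): a dict with "intrinsics" (3x3 intrinsics, pixels), "view" (4x4, takes a point from world to camera coordinates). Camera axes: x right, y down, z forward; pixel columns grow to the right and rows downward; lengths in m; the calibration is good to about 2 mm. A picture is of the moment at which its call begins. get_calibration takes no time and is no camera call.
- ctrl.job_done(): hands the job in; it is judged then, once.
The state is a dict: "clock": time; "qpos": joint angles; "qvel": joint speeds; "tau": joint torques, N m; "ee_pos": TCP position; "ee_rot": TCP orientation; "force": force on the tool from outside, world axes, zero at the start; "moment": the same for the moment, N m; "gripper_width": finger opening in m; "grasp_force": force on a finger pad.
Only numpy, scipy, OpenCV 4.12 (cv2) and the standard library are available. Lean on these libraries where they do the work, as an engineer would, in place of code of your own. Each camera call takes 0.05 s, during which the arm holds its last target. There are 200 camera calls.

### The job

Lift the handlamp off the charger by its handle and stand it upright on the bench beside the charger. Then free the upright transit lock wedged in the middle bay: rock it well over to the left and to the right until it has forced both stiff jaws aside, draw it out and put it in the scrap tray. Then slide every battery cartridge lying on the bench fully home into a bay of its own, until the spring catch clicks shut behind it, and stand the lamp back on the charger's black mat, without knocking it over or disturbing the hex keys and the solder spool.

Things in the scene. Friction and masses are not known exactly. Their poses are not given: they have to be found in the camera images.
- dock: Grey battery charger, fixed. Origin on the bench; x runs along its three bays from their open mouths (near the robot) to the back, y across, z up. Base plate x = -130 to 110, y = +-100 mm, top z = 20 mm; its front, x = -130 to -45 mm with a black mat, is flat: lamp stand and run-in to the bays. Back wall: front face x = 96 mm, top z = 90 mm
- bay0 (a point): Seat centre of the bay at charger y = -60 mm, on the plate top (charger x = 60, z = 20 mm), axes as the charger's. A cartridge fully home has its origin here, its far end against the back wall. Each bay is 45 mm wide between walls 15 mm thick, with round lead-in ends at charger x = -45 mm, that reach back to the back wall and up to z = 50 mm
- bay1 (a point): The same for the middle bay, y = 0
- bay2 (a point): The same for the bay at y = +60 mm
- catch0 (a joint): Spring catch of bay0: bright steel nose on the +y wall just before the seat. 0 = sprung out 6 mm into the bay, square face at charger x = 22.5 mm; grows (m, at most 0.010) as it is pushed aside. A cartridge sliding in rides up its 35 mm ramp, pushing it 3 mm or more aside against 3 to 5 N; it springs back to 0 behind the near end of a cartridge that is home (play 1.5 mm)
- catch1 (a joint): The same for the middle bay
- catch2 (a joint): The same for bay2
- jaw_l (a joint): Stiff sliding jaw on the back wall over the middle bay's +y side: dark steel, 15 x 16 x 8 mm, charger x = 80 to 96, z = 75 to 83 mm. At 0 its tip is 9 mm from the bay's centre line, over the lock's ear; the value (m, to 0.012) grows as it is pushed outwards (+y). Takes 5 N, stays where it is left, clears the ear from 0.0045
- jaw_r (a joint): The same on the -y side, pushed towards -y
- transit_lock: White blade 68 (x) x 14 (y) x 95 mm tall on a steel foot 24 mm wide, 0.15 kg, standing along the middle bay, origin (centre of its underside) at charger x = 60 mm. Ears at its far end reach 13 mm to each side, tops 50 mm up, 5 mm under the jaws: pulled straight up it catches there. Rocked sideways 0.19 rad about its foot, the blade pushes that jaw clear; with both clear it lifts out
- lock_grip (a point): Grip point on the lock's blade, 82 mm above its foot, 4 mm from its middle towards the robot; grip across y (14 mm)
- scrap_tray: Open grey plastic tray 130 (x) x 100 (y) x 35 mm, wall and floor 4 mm, on the bench; origin under its centre. Stays put
- handlamp: Round battery lantern 76 mm in diameter, 0.4 kg, standing on the charger's black mat (80 mm deep, 186 mm wide, centred at charger x = -85 mm). Origin: centre of its underside. Over its cap (87 mm high) a steel handle arch 10 mm thick with its bar along the lamp's y at z = 130 mm. The bench left of the charger's front, short of tray and spool, is free
- handle (a point): Middle of the handle bar, 130 mm above the lamp's underside; the straight part is 48 mm long along the lamp's y; grip across x
- hex_key_stand: Bystander: black stand with hex keys, 29 x 60 x 81 mm, origin under its middle
- solder_spool: Bystander: spool of solder standing on its flange, 58 mm in diameter, 40 mm high, origin under its middle
- cartridge0: Black battery cartridge 72 (x) x 42 (y) x 40 mm, 0.2 kg, the same end for end, lying on the bench in front of the charger, its length roughly across the robot's view (y). Origin: centre of its underside. Grey grip fin on top, 40 mm along x, 14 mm thick, from 40 to 72 mm high. None if absent from this start; two or three are there
- fin0 (a point): Grip point in the fin of that cartridge, 60 mm above its underside; grip across y
- cartridge1: Black battery cartridge 72 (x) x 42 (y) x 40 mm, 0.2 kg, the same end for end, lying on the bench in front of the charger, its length roughly across the robot's view (y). Origin: centre of its underside. Grey grip fin on top, 40 mm along x, 14 mm thick, from 40 to 72 mm high. None if absent from this start; two or three are there
- fin1 (a point): Grip point in the fin of that cartridge, 60 mm above its underside; grip across y
- cartridge2: Black battery cartridge 72 (x) x 42 (y) x 40 mm, 0.2 kg, the same end for end, lying on the bench in front of the charger, its length roughly across the robot's view (y). Origin: centre of its underside. Grey grip fin on top, 40 mm along x, 14 mm thick, from 40 to 72 mm high. None if absent from this start; two or three are there
- fin2 (a point): Grip point in the fin of that cartridge, 60 mm above its underside; grip across y
Not all that is in view belongs to the job. Leave any purple look-alike of the cartridge0 alone.

How it is judged:
By the outcome, as a careful person would: the job done as asked, in the order asked, and still so for the second after the job is handed in, with the robot touching nothing.
Of cartridge0, cartridge1, cartridge2 only 2 to 3 are there at a start; the rules pass over those that are not, and their reading is None.
At some moment in a run one of cartridge0, cartridge1, cartridge2 may be knocked a few centimetres aside while the robot is not near it.
It also fails if it takes over 208 s, if anything falls off the work surface, if the arm or the gripper's body presses on something with over 40 N, if the wrist force passes 120 N, or if a joint passes its speed limit or range.

## Working session

There is one attempt and no reset: what is moved stays moved. The work goes in short steps, Python scripts to look and compute and a tool call to move; the robot and the scene stay as the last step left them, time stands still between calls to the robot, and variables do not carry over. Pictures are saved under pics/ and viewed, at most 14 in all, crops included, and the job is handed in when it is done.

Besides the shell and the picture viewer there is one more tool, called after "Emit:" as a command line: name --argument value ..., lists and objects as JSON in quotes. drive_tool: Moves the arm, as the interface text tells. Its arguments: {"type":"object","properties":{"commands":{"type":"array"},"grip_force":{"type":"number"}},"required":["commands"]}

```bash
ls; mkdir -p pics
python3 - <<'E'
from bench import ctrl
import cv2,numpy as np
s=ctrl.read_state();print(s['clock'],s['ee_pos'],np.round(s['ee_rot'],3))
for n in("side","top"):
    cv2.imwrite(f"pics/{n}0.png",ctrl.grab_frame(n));c=ctrl.get_calibration(n)
    print(n,np.round(c["intrinsics"],1),np.round(c["view"],3))
E
```

```text
pics
0.0 [0.18997106 0.4887906  0.23009427] [[-0.932  0.362 -0.001]
 [ 0.362  0.932 -0.002]
 [ 0.    -0.002 -1.   ]]
side [[484.4   0.  273.2]
 [  0.  484.4 208.8]
 [  0.    0.    1. ]] [[-0.939 -0.345 -0.018  0.546]
 [-0.18   0.533 -0.827  0.161]
 [ 0.295 -0.772 -0.563  1.415]
 [ 0.     0.     0.     1.   ]]
top [[457.4   0.  279.4]
 [  0.  457.4 208.5]
 [  0.    0.    1. ]] [[-0.012 -1.     0.027  0.038]
 [-0.999  0.011 -0.043  0.558]
 [ 0.043 -0.028 -0.999  1.271]
 [ 0.     0.     0.     1.   ]]
```

View pics/side0.png

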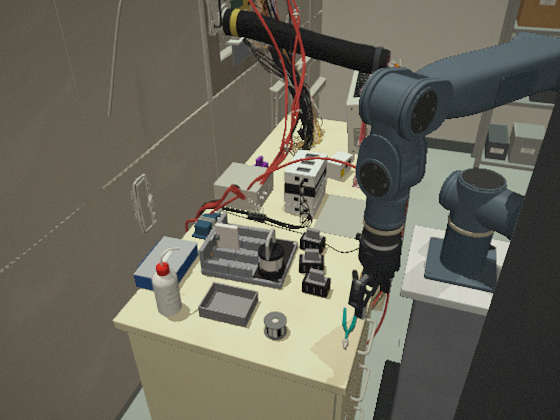

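View pics/top0.png

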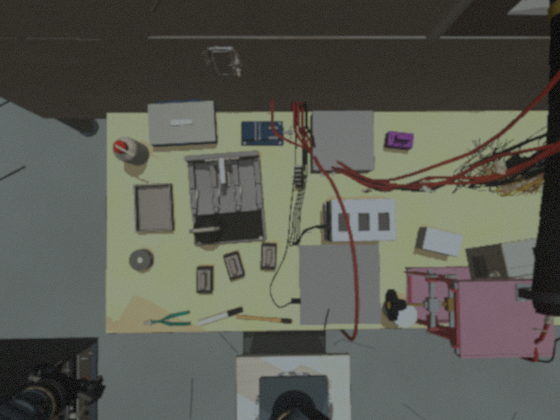

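Two views of the scene: charger about (190–265,150–245) in the top view, tray (155,208), spool (140,260), and three black cartridges at (205,278), (234,265), (268,256). I'll enlarge to measure.

Run:
```python
import cv2
a=cv2.imread("pics/top0.png")[145:295,105:305];cv2.imwrite("pics/topc.png",cv2.convertScaleAbs(cv2.resize(a,(800,600),interpolation=cv2.INTER_CUBIC),alpha=1.6,beta=15))
a=cv2.imread("pics/side0.png")[205:340,170:350];cv2.imwrite("pics/sidec.png",cv2.convertScaleAbs(cv2.resize(a,(800,600),interpolation=cv2.INTER_CUBIC),alpha=1.6,beta=15))
```

```text
(no output)
```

View pics/topc.png

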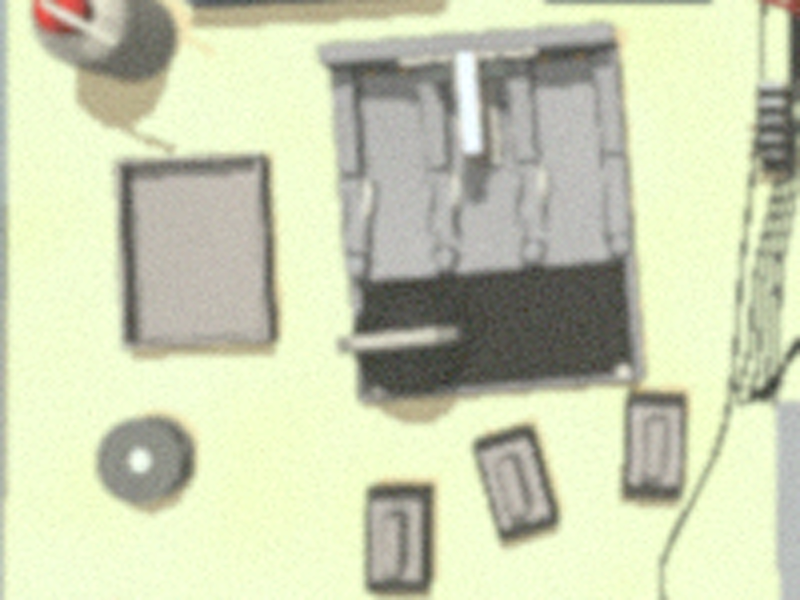

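View pics/sidec.png

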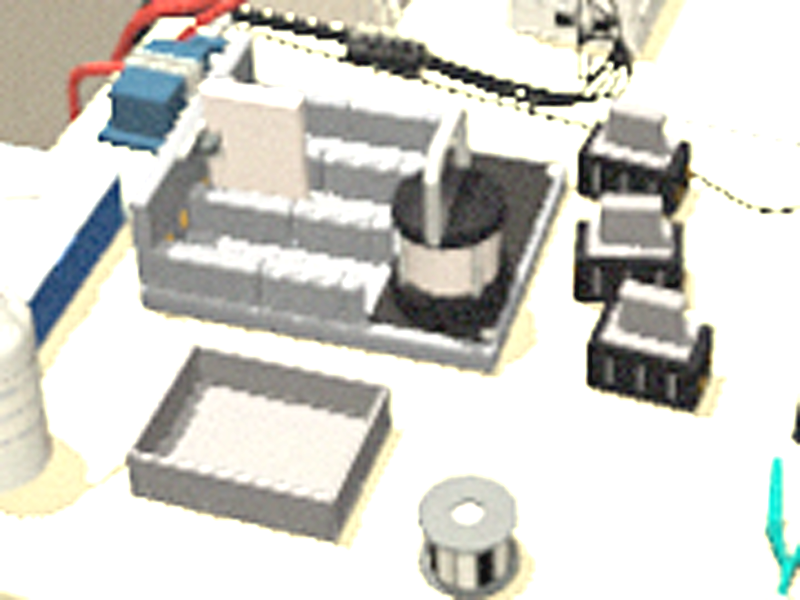

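Top view: the lock blade runs (465,55)–(475,150) in the crop and the handle bar (340,345)–(458,333). Cartridge fins are at (397,538), (515,482) and (656,446). The side crop shows the lamp on the left of the mat. Next I'll measure these.

```bash
cat > h.py <<'E'
import numpy as np,cv2
from bench import ctrl
from scipy.spatial.transform import Rotation as R
C={n:ctrl.get_calibration(n) for n in("side","top")}
def ray(n,p):
    K,V=C[n]["intrinsics"],C[n]["view"];d=V[:3,:3].T@np.linalg.inv(K)@[p[0],p[1],1.];return -V[:3,:3].T@V[:3,3],d/np.linalg.norm(d)
def plane(n,p,z):
    o,d=ray(n,p);return o+d*(z-o[2])/d[2]
def tri(pt,ps):
    (a,d),(b,e)=ray("top",pt),ray("side",ps);A=np.c_[d,-e];t=np.linalg.lstsq(A,b-a,rcond=None)[0]
    p,q=a+d*t[0],b+e*t[1];return (p+q)/2,np.linalg.norm(p-q)
def proj(n,X):
    K,V=C[n]["intrinsics"],C[n]["view"];c=K@(V[:3,:3]@X+V[:3,3]);return c[:2]/c[2]
def carts(img,show=True):
    """dark boxes on bright bench (top view): minAreaRect cast on z=.035"""
    g=cv2.cvtColor(img,cv2.COLOR_BGR2GRAY);roi=np.zeros_like(g);roi[235:312,150:300]=1
    S=4;G=cv2.resize(g,None,fx=S,fy=S,interpolation=cv2.INTER_CUBIC);m=((G<110)&(cv2.resize(roi,None,fx=S,fy=S)>0)).astype(np.uint8)
    m=cv2.morphologyEx(m,cv2.MORPH_CLOSE,np.ones((25,25)));out=[]
    for c in cv2.findContours(m,cv2.RETR_EXTERNAL,cv2.CHAIN_APPROX_NONE)[0]:
        if 3000<cv2.contourArea(c)<16000:
            b=(cv2.boxPoints(cv2.minAreaRect(c))+.5)/S-.5;P=np.array([plane("top",p,.037)[:2] for p in b])
            e=[P[1]-P[0],P[2]-P[1]];i=int(np.linalg.norm(e[1])>np.linalg.norm(e[0]));l=e[i];l=l*np.sign(l[0])
            out.append((P.mean(0).round(4),round(float(np.arctan2(l[1],l[0])),3),[round(float(np.linalg.norm(x)),3) for x in e]))
    return out
def go(pos,yaw,grasp=True):
    """shift in tool axes (mm) and turn needed to bring grasp point to pos, tool down, tool y at angle yaw (mod pi)"""
    s=ctrl.read_state();Rt=np.array(s["ee_rot"]);best=None
    for y in(yaw,yaw+np.pi):
        T=np.c_[[np.sin(y),-np.cos(y),0],[np.cos(y),np.sin(y),0],[0,0,-1]]
        v=R.from_matrix(Rt.T@T).as_rotvec()
        if best is None or np.linalg.norm(v)<np.linalg.norm(best): best=v
    t=np.array(pos,float)+[0,0,-.019*grasp]
    print("shift",(Rt.T@(t-s["ee_pos"])*1000).round(1),"turn",best.round(4),"q6",round(s["qpos"][5],2),"t",s["clock"])
E
python3 - <<'E'
from h import *
from scipy.optimize import least_squares
t=lambda p:np.array(p)/4+[105,145]-.375
sd=lambda p:np.array(p)/4.444+[170,205]-.39
for k,a,b in [("near right plate",(641,379),(565,172)),("handle",(399,339),(450,130)),("handleA",(340,345),(435,160)),("handleB",(458,333),(462,112)),("lock top near",(476,152),(303,95)),("lock top far",(464,53),(208,83)),
 ("fin L",(396,538),(652,292)),("fin M",(514,481),(632,205)),("fin R",(656,446),(637,112)),("tray fl",(120,160),(130,460)),("tray nr",(275,345),(387,390)),("tray nl",(127,347),(333,540)),("tray fr",(270,157),(198,350)),("spool",(140,460),(467,513)),("bw right",(615,27),(250,42))]:
    P,e=tri(t(a),sd(b));print(k,P.round(4),"gap",e.round(4))
# charger fit
M=np.array([[-45,90,50],[-45,30,50],[-45,-30,50],[-45,-90,50],[-130,100,20],[-130,-100,20]])/1e3
px=[(362,268),(447,262),(533,256),(619,250),(362,402),(642,381)]
W=np.array([plane("top",t(p),m[2])[:2] for p,m in zip(px,M)])
f=lambda q:(np.c_[np.cos(q[2])*M[:,0]-np.sin(q[2])*M[:,1]+q[0],np.sin(q[2])*M[:,0]+np.cos(q[2])*M[:,1]+q[1]]-W).ravel()
r=least_squares(f,[.6,.18,.08]);print("dock",r.x.round(4),(f(r.x)*1e3).round(1))
for c in carts(cv2.imread("pics/top0.png")):print(c)
E
```

```text
near right plate [0.4749 0.0742 0.0106] gap 0.0044
handle [0.5034 0.2233 0.1473] gap 0.0008
handleA [0.4998 0.2591 0.1515] gap 0.0002
handleB [0.5076 0.1883 0.1351] gap 0.0028
lock top near [0.623  0.1778 0.1137] gap 0.0006
lock top far [0.6875 0.1852 0.1133] gap 0.0009
fin L [0.3706 0.2368 0.0664] gap 0.0009
fin M [0.4066 0.1584 0.0641] gap 0.0017
fin R [0.4297 0.0638 0.0659] gap 0.0007
tray fl [0.6284 0.4307 0.0248] gap 0.0003
tray nr [0.504  0.3265 0.0246] gap 0.0089
tray nl [0.5001 0.4316 0.0049] gap 0.001
tray fr [0.6318 0.3295 0.0209] gap 0.0039
spool [0.4241 0.4141 0.0362] gap 0.0022
bw right [0.7077 0.0873 0.0773] gap 0.0034
dock [0.5993 0.1771 0.0591] [-2.1  3.2 -2.   0.6 -1.9 -1.1 -1.7 -2.7  3.9  3.1  3.8 -3.2]
(array([0.3672, 0.2386]), -0.006, [0.048, 0.078])
(array([0.4033, 0.1586]), 0.277, [0.046, 0.078])
```

Run:
```python
from h import *
im=np.mean([ctrl.grab_frame("top").astype(float) for _ in range(4)],0);cv2.imwrite("pics/topavg.png",im)
g=cv2.GaussianBlur(im[:,:,1],(0,0),.7)
print("cam",(-C["top"]["view"][:3,:3].T@C["top"]["view"][:3,3]).round(3))
def edge(line,lo,hi,thr=None):
    th=(line[lo:hi].max()+line[lo:hi].min())/2 if thr is None else thr
    s=line[lo:hi]-th;i=np.where(s[:-1]*s[1:]<0)[0]
    return [lo+k+s[k]/(s[k]-s[k+1]) for k in i]
def fit(P,name):
    P=np.array(P)
    for _ in range(3):
        v=cv2.fitLine(P[:,:2].astype(np.float32),cv2.DIST_HUBER,0,.001,.001).ravel();n=np.array([-v[1],v[0]]);r=(P[:,:2]-v[2:])@n;P=P[abs(r)<max(.001,2*r.std())]
    print(name,"dir",v[:2].round(4),"pt",v[2:].round(4),"n",len(P),"rms mm",(r.std()*1e3).round(2))
fit([plane("top",(u,e[-1]),.02) for u in range(224,261) for e in [edge(g[:,u],238,252)] if e],"near plate")
fit([plane("top",(u,e[0]),.09) for u in range(190,256) for e in [edge(g[:,u],146,162)] if e],"back wall back edge z90")
fit([plane("top",(e[-1],v),.0) for v in range(165,232) for e in [edge(g[v],255,272)] if e],"right edge z0")
fit([plane("top",(u,e[-1]),.02) for u in range(200,262) for e in [edge(g[:,u],208,220)] if e],"mat far edge z20")
# lock blade: bright
m=(im.min(2)>150).astype(np.uint8);m[:, :215]=0;m[:,235:]=0;m[:150]=0;m[190:]=0
n,l,st,_=cv2.connectedComponentsWithStats(m);k=1+st[1:,4].argmax();v,u=np.where(l==k);print("lock blob",st[k])
fit([plane("top",(u[v==r].mean(),r),.115) for r in np.unique(v)],"lock")
for c in carts(cv2.imread("pics/topavg.png")):print(c)
```

```text
cam [0.504 0.067 1.292]
near plate dir [ 0.0428 -0.9991] pt [0.4677 0.1438] n 31 rms mm 0.58
back wall back edge z90 dir [0.1582 0.9874] pt [0.7062 0.172 ] n 60 rms mm 3.76
right edge z0 dir [0.9995 0.0303] pt [0.5896 0.0788] n 67 rms mm 1.32
mat far edge z20 dir [ 0.0714 -0.9974] pt [0.5497 0.1752] n 50 rms mm 0.43[ WARN:0@5.952] global loadsave.cpp:1063 imwrite_ Unsupported depth image for selected encoder is fallbacked to CV_8U.
Traceback (most recent call last):
ValueError: attempt to get argmax of an empty sequence
```

Run:
```python
from h import *
im=cv2.imread("pics/topavg.png");a=cv2.resize(cv2.cvtColor(im,cv2.COLOR_BGR2GRAY)[140:260,175:280],None,fx=4,fy=4,interpolation=cv2.INTER_CUBIC)
L=cv2.createLineSegmentDetector(cv2.LSD_REFINE_ADV).detect(a)[0][:,0]
for s in sorted(L,key=lambda s:-np.hypot(s[2]-s[0],s[3]-s[1])):
    if np.hypot(s[2]-s[0],s[3]-s[1])<45: break
    p,q=[(s[i:i+2]+.5)/4-.5+[175,140] for i in(0,2)]
    P,Q=plane("top",p,.05),plane("top",q,.05);d=Q-P
    if abs(d[0])>abs(d[1]): y=np.arctan(d[1]/d[0]);k="x"
    else: y=np.arctan(-d[0]/d[1]);k="y"
    print(k,p.round(1),q.round(1),"len",np.linalg.norm(d).round(3),"yaw",y.round(3),P[:2].round(3),Q[:2].round(3))
```

```text
x [259.7 157. ] [263.2 198.9] len 0.115 yaw 0.072 [0.698 0.085] [0.584 0.077]
y [215.7 143.2] [174.8 145.5] len 0.111 yaw 0.05 [0.737 0.204] [0.732 0.315]
y [174.7 142.9] [214.7 140.7] len 0.109 yaw 0.05 [0.739 0.315] [0.744 0.207]
y [279.2 145.1] [241.3 145.2] len 0.103 yaw -0.005 [0.731 0.031] [0.731 0.135]
x [260.6 209.2] [263.1 236.4] len 0.074 yaw 0.08 [0.556 0.084] [0.482 0.078]
y [193.  232.1] [218.8 229.8] len 0.07 yaw 0.08 [0.496 0.267] [0.501 0.197]
y [217.9 225.9] [193.1 228.4] len 0.067 yaw 0.09 [0.512 0.2  ] [0.506 0.267]
x [225.  181.7] [223.4 158.2] len 0.064 yaw 0.062 [0.632 0.18 ] [0.696 0.184]
y [242.6 239.2] [219.2 241. ] len 0.063 yaw 0.063 [0.475 0.133] [0.471 0.197]
x [193.8 186.7] [192.5 164.8] len 0.06 yaw 0.054 [0.619 0.264] [0.679 0.268]
y [239.2 156.3] [257.7 154.7] len 0.05 yaw 0.077 [0.701 0.141] [0.705 0.09 ]
x [265.1 221.1] [266.3 238.6] len 0.048 yaw 0.058 [0.523 0.072] [0.476 0.069]
y [236.3 243. ] [219.5 244.2] len 0.045 yaw 0.058 [0.465 0.151] [0.462 0.196]
y [218.5 213. ] [235.  211.5] len 0.045 yaw 0.076 [0.547 0.198] [0.55  0.153]
y [187.  160.2]
[... 692 characters left out ...]
263.2 242.2] [276.  242.7] len 0.035 yaw -0.05 [0.466 0.078] [0.464 0.043]
x [197.9 201.3] [197.4 213.5] len 0.033 yaw -0.041 [0.579 0.254] [0.546 0.255]
x [263.1 198.8] [263.7 210.8] len 0.033 yaw 0.037 [0.584 0.077] [0.551 0.076]
x [194.1 244.5] [193.7 232.6] len 0.032 yaw 0.033 [0.463 0.264] [0.495 0.265]
x [262.6 247.3] [262.7 259.2] len 0.032 yaw -0.003 [0.453 0.08 ] [0.42 0.08]
y [205.3 161.1] [217.  159.8] len 0.032 yaw 0.102 [0.688 0.233] [0.692 0.201]
x [274.3 259.2] [274.2 247.6] len 0.031 yaw -0.008 [0.42  0.048] [0.451 0.048]
y [213.8 148.4] [202.3 148.4] len 0.031 yaw -0.001 [0.723 0.21 ] [0.723 0.241]
y [235.3 254.1] [224.3 257.5] len 0.031 yaw 0.283 [0.435 0.154] [0.427 0.183]
```

Run:
```python
from h import *
print(plane("top",(205,229.2),.151))
go([.5035,.2235,.20],.085)
```

```text
[0.50339269 0.22114458 0.151     ]Traceback (most recent call last):
  File "<stdin>", line 3, in <module>
  File "h.py", line 30, in go
    v=R.from_matrix(Rt.T@T).as_rotvec()
      ~~~~~~~~~~~~~^^^^^^^^
  File "scipy/spatial/transform/_rotation.pyx", line 1143, in scipy.spatial.transform._rotation.Rotation.from_matrix
ValueError: Non-positive determinant (left-handed or null coordinate frame) in rotation matrix 0: [[-4.40167561e-01 -8.97915645e-01 -1.13041171e-04]
 [-8.97915321e-01  4.40167288e-01  9.13382785e-04]
 [ 7.70383667e-04 -5.03542872e-04  9.99999576e-01]].
```

```bash
sed -i 's/\[np.sin(y),-np.cos(y),0\]/[-np.sin(y),np.cos(y),0]/' h.py
python3 - <<'E'
from h import *
go([.5035,.222,.20],.085)
E
```

```text
shift [-388.9 -135.3   50. ] turn [-9.000e-04  4.000e-04  1.115e+00] q6 1.44 t 0.3
```

Emit:
drive_tool --commands '[[[-40, -14, 0, 0, 0, 0.11, 85], [-80, -28, 0, 0, 0, 0.22, 85], [-120, -42, 0, 0, 0, 0.33, 85], [-160, -56, 0, 0, 0, 0.44, 85], [-200, -70, 0, 0, 0, 0.55, 85]]]'

```text
clock: 0.8
ee_pos: [0.3523, 0.3504, 0.2314]
ee_rot: [[-0.602, 0.799, 0.0], [0.799, 0.602, 0.0], [0.0, 0.0, -1.0]]
force: [-0.1, -0.2, -0.1]
gripper_width: 0.085
grasp_force: 0.0
```

Run:
```python
from h import *
go([.5035,.222,.20],.085)
```

```text
shift [-193.6   43.4   50.4] turn [ 4.000e-04 -2.000e-04  5.608e-01] q6 1.57 t 0.8
```

Emit:
drive_tool --commands '[[[-40, 9, 0, 0, 0, 0.12, 85], [-85, 18, 0, 0, 0, 0.25, 85], [-130, 28, 0, 0, 0, 0.38, 85], [-170, 38, 10, 0, 0, 0.5, 85], [-194, 43.5, 30, 0, 0, 0.56, 85]]]'

```text
clock: 1.3
ee_pos: [0.5068, 0.2215, 0.2027]
ee_rot: [[-0.084, 0.996, 0.005], [0.996, 0.084, 0.001], [0.0, 0.005, -1.0]]
force: [-0.3, 0.2, -0.3]
gripper_width: 0.085
grasp_force: 0.0
```

Emit:
drive_tool --commands '[[[0, 0, 0, 0, 0, 0, 85], [0, 0, 0, 0, 0, 0, 85], [0, 0, 0, 0, 0, 0, 85]]]'

```text
clock: 1.6
ee_pos: [0.5029, 0.2243, 0.2021]
ee_rot: [[-0.091, 0.996, 0.0], [0.996, 0.091, 0.001], [0.001, 0.0, -1.0]]
force: [-0.3, 0.3, -0.1]
gripper_width: 0.0854
grasp_force: 0.0
```

Run:
```python
from h import *
go([.5035,.222,.150],.085)
for n in("top","side"):
    a=ctrl.grab_frame(n);a=a[150:270,150:310] if n=="top" else a[205:325,180:340]
    cv2.imwrite(f"pics/l_{n}.png",a)
A=[cv2.resize(cv2.imread(f"pics/l_{n}.png"),(400,300),interpolation=cv2.INTER_CUBIC) for n in("top","side")]
cv2.imwrite("pics/l.png",cv2.convertScaleAbs(np.hstack(A),alpha=1.5))
```

```text
shift [-2.3  0.4 71.1] turn [ 0.0005 -0.0006  0.0065] q6 1.78 t 1.6
```

View pics/l.png

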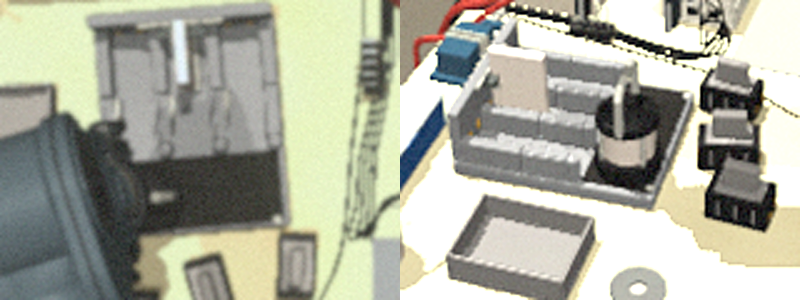

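The top view shows the wrist over the left end of the handle, and the side view shows the lamp still on its mat. The fingers are missing from the side crop, so I'll check that projection.

Run:
```python
from h import *
print(proj("side",[.503,.224,.202]),proj("side",[.503,.224,.152]),proj("side",[.503,.224,.33]),proj("top",[.503,.224,.15]))
a=ctrl.grab_frame("side")[100:325,160:400];cv2.imwrite("pics/s2.png",cv2.convertScaleAbs(cv2.resize(a,(640,600),interpolation=cv2.INTER_CUBIC),alpha=1.5))
```

```text
[270.63956853 217.47178892] [271.03240242 232.63117792] [269.55030833 175.43743461] [203.90153794 229.37163835]
```

View pics/s2.png

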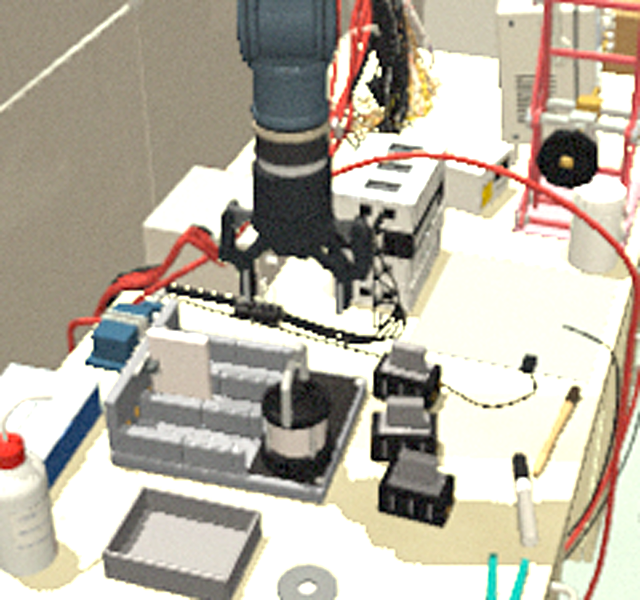

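The open fingers straddle the handle, tips at (245,305) and (345,308), handle at (290,380). I'll descend and grip.

Emit:
drive_tool --commands '[[[-2, 0, 20, 0, 0, 0, 85], [-2, 0, 40, 0, 0, 0, 85], [-2, 0, 60, 0, 0, 0, 85], [-2, 0, 71, 0, 0, 0, 85], [-2, 0, 71, 0, 0, 0, 40]]]' --grip_force 60

```text
clock: 2.25
ee_pos: [0.502, 0.2216, 0.1287]
ee_rot: [[-0.091, 0.996, -0.003], [0.996, 0.091, -0.001], [-0.001, -0.003, -1.0]]
force: [0.4, -0.4, 0.4]
gripper_width: 0.0728
grasp_force: 0.0
```

Emit:
drive_tool --commands '[[[0, 0, 0, 0, 0, 0, 20], [0, 0, 0, 0, 0, 0, 5], [0, 0, 0, 0, 0, 0, 5], [0, 0, 0, 0, 0, 0, 5], [0, 0, 0, 0, 0, 0, 5]]]'

```text
clock: 2.75
ee_pos: [0.5045, 0.2217, 0.1314]
ee_rot: [[-0.09, 0.996, 0.002], [0.996, 0.09, 0.001], [0.0, 0.003, -1.0]]
force: [1.4, 0.3, 1.7]
gripper_width: 0.008
grasp_force: 58.4
```

Emit:
drive_tool --commands '[[[0, 0, 0, 0, 0, 0, 5], [0, 0, 0, 0, 0, 0, 5], [0, 0, -3, 0, 0, 0, 5], [0, 0, -6, 0, 0, 0, 5], [0, 0, -10, 0, 0, 0, 5]]]'

```text
clock: 3.25
ee_pos: [0.5021, 0.2211, 0.1388]
ee_rot: [[-0.09, 0.996, -0.004], [0.996, 0.09, -0.001], [-0.001, -0.004, -1.0]]
force: [1.0, -0.5, -4.6]
gripper_width: 0.0075
grasp_force: 58.4
```

Emit:
drive_tool --commands '[[[0, 0, -8, 0, 0, 0, 5], [0, 0, -18, 0, 0, 0, 5], [10, -4, -25, 0, 0, 0, 5], [24, -11, -25, 0, 0, 0, 5], [40, -19, -25, 0, 0, 0, 5]]]'

```text
clock: 3.75
ee_pos: [0.4806, 0.2609, 0.1661]
ee_rot: [[-0.09, 0.996, 0.001], [0.996, 0.09, 0.001], [0.001, 0.001, -1.0]]
force: [-0.5, 0.5, -3.2]
gripper_width: 0.0076
grasp_force: 58.5
```

Emit:
drive_tool --commands '[[[18, -9, 0, 0, 0, 0, 5], [36, -18, 0, 0, 0, 0, 5], [52, -26, 0, 0, 0, 0, 5], [62, -31, 0, 0, 0, 0, 5], [67, -33, 0, 0, 0, 0, 5]]]'

```text
clock: 4.25
ee_pos: [0.4408, 0.3249, 0.1653]
ee_rot: [[-0.092, 0.996, -0.0], [0.996, 0.092, 0.0], [0.0, -0.0, -1.0]]
force: [1.4, 0.3, -4.0]
gripper_width: 0.0078
grasp_force: 58.4
```

Emit:
drive_tool --commands '[[[0, 0, 0, 0, 0, 0, 5], [0, 0, 8, 0, 0, 0, 5], [0, 0, 20, 0, 0, 0, 5], [0, 0, 32, 0, 0, 0, 5], [0, 0, 38, 0, 0, 0, 5]]]'

```text
clock: 4.75
ee_pos: [0.4411, 0.3222, 0.1245]
ee_rot: [[-0.089, 0.996, -0.004], [0.996, 0.089, -0.002], [-0.002, -0.004, -1.0]]
force: [0.6, -0.3, -3.8]
gripper_width: 0.0081
grasp_force: 58.4
```

Run:
```python
from h import *
s=ctrl.read_state();print(s["ee_pos"],s["force"],s["clock"]); go([.44,.325,.131],.08)
```

```text
[0.44109576 0.32215211 0.12447041] [ 0.64056171 -0.2699548  -3.77699993] 4.75
shift [ 3.  -0.8 12.5] turn [-0.0037  0.0018  0.009 ] q6 1.99 t 4.75
```

Emit:
drive_tool --commands '[[[0, 0, 4, 0, 0, 0, 5], [0, 0, 8, 0, 0, 0, 5], [0, 0, 11, 0, 0, 0, 5], [0, 0, 13, 0, 0, 0, 5], [0, 0, 13, 0, 0, 0, 5]]]'

```text
clock: 5.25
ee_pos: [0.4421, 0.3234, 0.1143]
ee_rot: [[-0.09, 0.996, -0.0], [0.996, 0.09, -0.0], [-0.0, -0.0, -1.0]]
force: [0.6, -0.2, -3.4]
gripper_width: 0.0076
grasp_force: 58.4
```

Emit:
drive_tool --commands '[[[0, 0, 1, 0, 0, 0, 5], [0, 0, 2, 0, 0, 0, 5], [0, 0, 2, 0, 0, 0, 5]]]'

```text
clock: 5.55
ee_pos: [0.4421, 0.3234, 0.1123]
ee_rot: [[-0.09, 0.996, 0.0], [0.996, 0.09, 0.0], [0.0, 0.0, -1.0]]
force: [0.2, -0.6, -3.8]
gripper_width: 0.0074
grasp_force: 58.4
```

Emit:
drive_tool --commands '[[[0, 0, 1, 0, 0, 0, 5], [0, 0, 2, 0, 0, 0, 5], [0, 0, 2, 0, 0, 0, 5]]]'

```text
clock: 5.85
ee_pos: [0.4429, 0.3235, 0.1112]
ee_rot: [[-0.09, 0.996, 0.002], [0.996, 0.09, 0.0], [0.0, 0.002, -1.0]]
force: [0.8, -1.3, 0.3]
gripper_width: 0.008
grasp_force: 58.8
```

Emit:
drive_tool --commands '[[[0, 0, 0.5, 0, 0, 0, 5], [0, 0, 1, 0, 0, 0, 5], [0, 0, 1, 0, 0, 0, 5]]]'

```text
clock: 6.15
ee_pos: [0.4431, 0.3234, 0.1111]
ee_rot: [[-0.09, 0.996, 0.003], [0.996, 0.09, 0.001], [0.0, 0.003, -1.0]]
force: [0.4, -2.3, 5.1]
gripper_width: 0.0078
grasp_force: 59.5
```

Emit:
drive_tool --commands '[[[0, 0, -1, 0, 0, 0, 15], [0, 0, -1, 0, 0, 0, 30], [0, 0, -1, 0, 0, 0, 60], [0, 0, -1, 0, 0, 0, 85], [0, 0, -1, 0, 0, 0, 85]]]'

```text
clock: 6.65
ee_pos: [0.4419, 0.3234, 0.11]
ee_rot: [[-0.09, 0.996, -0.001], [0.996, 0.09, -0.0], [-0.0, -0.001, -1.0]]
force: [-0.1, -0.1, -0.5]
gripper_width: 0.072
grasp_force: 0.0
```

Emit:
drive_tool --commands '[[[0, 0, 0, 0, 0, 0, 85], [0, 0, -20, 0, 0, 0, 85], [0, 0, -50, 0, 0, 0, 85], [0, 0, -80, 0, 0, 0, 85], [0, 0, -90, 0, 0, 0, 85]]]'

```text
clock: 7.15
ee_pos: [0.4436, 0.3243, 0.2041]
ee_rot: [[-0.09, 0.996, 0.005], [0.996, 0.09, 0.003], [0.003, 0.006, -1.0]]
force: [-0.3, 0.7, 0.1]
gripper_width: 0.0852
grasp_force: 0.0
```

Run:
```python
from h import *
# lock grip: 4 mm towards robot from middle
go([.6513,.1812,.20],np.pi/2+.068)
go([.6513,.1812,.20],np.pi/2+.068-np.pi)
```

```text
shift [-161.2  193.8   23.8] turn [ 0.0064  0.0023 -1.5488] q6 1.99 t 7.15
shift [-161.2  193.8   23.8] turn [ 0.0064  0.0023 -1.5488] q6 1.99 t 7.15
```

Emit:
drive_tool --commands '[[[-20, 24, 0, 0, 0, -0.13, 60], [-45, 54, 0, 0, 0, -0.26, 60], [-70, 84, 0, 0, 0, -0.39, 60], [-95, 114, 0, 0, 0, -0.52, 60], [-120, 144, 0, 0, 0, -0.65, 60]]]'

```text
clock: 7.65
ee_pos: [0.5971, 0.2158, 0.1991]
ee_rot: [[-0.678, 0.735, -0.001], [0.735, 0.678, -0.0], [0.001, -0.001, -1.0]]
force: [0.1, -0.4, -0.9]
gripper_width: 0.0599
grasp_force: 0.0
```

Emit:
drive_tool --commands '[[[0, 0, 0, 0, 0, -0.13, 60], [0, 0, 0, 0, 0, -0.26, 60], [0, 0, 0, 0, 0, -0.39, 60], [0, 0, 0, 0, 0, -0.52, 60], [0, 0, 0, 0, 0, -0.65, 60]]]'

```text
clock: 8.15
ee_pos: [0.596, 0.2166, 0.1988]
ee_rot: [[-0.985, 0.175, -0.002], [0.175, 0.985, -0.0], [0.002, -0.001, -1.0]]
force: [-0.1, -0.5, 0.5]
gripper_width: 0.0601
grasp_force: 0.0
```

Run:
```python
from h import *
go([.6513,.1812,.19],np.pi/2+.068)
```

```text
shift [-60.7 -25.2  27.8] turn [-0.0005 -0.0019 -0.2436] q6 0.42 t 8.15
```

Emit:
drive_tool --commands '[[[-18, -7, 0, 0, 0, -0.08, 60], [-36, -15, 0, 0, 0, -0.16, 60], [-54, -23, 5, 0, 0, -0.22, 60], [-60.5, -25, 15, 0, 0, -0.243, 60], [-60.5, -25, 28, 0, 0, -0.243, 60]]]'

```text
clock: 8.65
ee_pos: [0.6518, 0.1808, 0.1707]
ee_rot: [[-0.998, -0.06, -0.001], [-0.06, 0.998, 0.0], [0.001, 0.0, -1.0]]
force: [-0.4, 0.7, -0.4]
gripper_width: 0.0596
grasp_force: 0.0
```

Emit:
drive_tool --commands '[[[0, 0, 0, 0, 0, 0, 60], [0, 0, 0, 0, 0, 0, 60]]]'

```text
clock: 8.85
ee_pos: [0.6498, 0.1819, 0.1709]
ee_rot: [[-0.998, -0.063, -0.003], [-0.063, 0.998, -0.0], [0.003, -0.0, -1.0]]
force: [-0.0, 0.7, 0.4]
gripper_width: 0.0602
grasp_force: 0.0
```

Run:
```python
from h import *
go([.6513,.1812,.102],np.pi/2+.068)
a=ctrl.grab_frame("side")[190:290,190:310];b=ctrl.grab_frame("top")[140:240,170:290]
cv2.imwrite("pics/k.png",cv2.convertScaleAbs(np.hstack([cv2.resize(x,(400,333),interpolation=cv2.INTER_CUBIC) for x in(a,b)]),alpha=1.5))
```

```text
shift [-1.7 -0.8 87.9] turn [-0.0001 -0.003  -0.0055] q6 0.11 t 8.85
```

View pics/k.png

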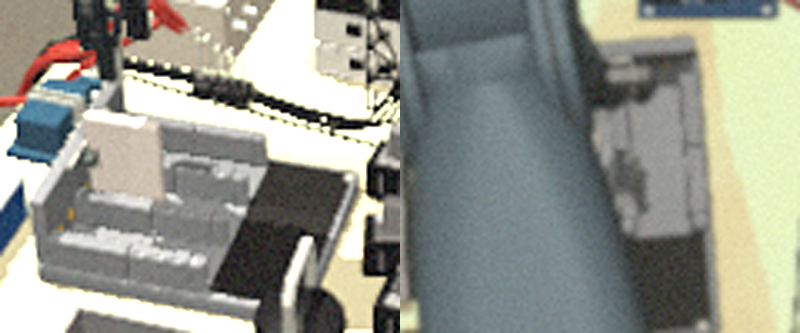

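The fingers are above the blade (side crop 110,100), and the lamp stands beside the charger. Descending to grip.

Emit:
drive_tool --commands '[[[-1.5, -1, 20, 0, 0, -0.005, 60], [-1.5, -1, 40, 0, 0, -0.005, 60], [-1.5, -1, 60, 0, 0, -0.005, 60], [-1.5, -1, 76, 0, 0, -0.005, 60], [-1.5, -1, 88, 0, 0, -0.005, 60]]]'

```text
clock: 9.45
ee_pos: [0.6524, 0.1808, 0.0839]
ee_rot: [[-0.998, -0.068, -0.0], [-0.068, 0.998, 0.0], [0.0, 0.0, -1.0]]
force: [0.6, -0.0, 0.2]
gripper_width: 0.0601
grasp_force: 0.0
```

Emit:
drive_tool --commands '[[[0, 0, 0, 0, 0, 0, 60], [0, 0, 0, 0, 0, 0, 30], [0, 0, 0, 0, 0, 0, 18], [0, 0, 0, 0, 0, 0, 10], [0, 0, 0, 0, 0, 0, 10]]]' --grip_force 40

```text
clock: 9.95
ee_pos: [0.6538, 0.1812, 0.0859]
ee_rot: [[-0.998, -0.068, 0.003], [-0.068, 0.998, 0.002], [-0.003, 0.001, -1.0]]
force: [0.2, 1.7, 1.5]
gripper_width: 0.0132
grasp_force: 43.0
```

Emit:
drive_tool --commands '[[[0, 0, 0, 0, 0, 0, 10], [0, 0, 0, 0, 0, 0, 10], [0, 0, 0, 0, 0, 0, 10]]]' --grip_force 80

```text
clock: 10.25
ee_pos: [0.6538, 0.1812, 0.086]
ee_rot: [[-0.998, -0.068, 0.003], [-0.068, 0.998, 0.001], [-0.003, 0.001, -1.0]]
force: [-0.3, 1.5, 4.9]
gripper_width: 0.0128
grasp_force: 78.7
```

Emit:
drive_tool --commands '[[[0, 2.7, -1.5, 0.04, 0, 0, 10], [0, 5.5, -2, 0.08, 0, 0, 10], [0, 8, -2.5, 0.12, 0, 0, 10], [0, 10.7, -2.5, 0.16, 0, 0, 10], [0, 13.3, -2.5, 0.2, 0, 0, 10]]]'

```text
clock: 10.75
ee_pos: [0.6526, 0.1903, 0.0872]
ee_rot: [[-0.998, -0.063, 0.014], [-0.065, 0.976, -0.207], [-0.001, -0.207, -0.978]]
force: [0.4, -5.1, 2.8]
gripper_width: 0.0125
grasp_force: 78.6
```

Emit:
drive_tool --commands '[[[0, 0.7, 0, 0.01, 0, 0, 10], [0, 1.4, 0, 0.02, 0, 0, 10], [0, 1.4, 0, 0.02, 0, 0, 10]]]'

```text
clock: 11.05
ee_pos: [0.6523, 0.1924, 0.0869]
ee_rot: [[-0.998, -0.064, 0.015], [-0.066, 0.973, -0.223], [-0.0, -0.224, -0.975]]
force: [-0.6, -4.5, 2.9]
gripper_width: 0.0127
grasp_force: 78.7
```

Emit:
drive_tool --commands '[[[0, -3, 0.7, -0.055, 0, 0, 10], [0, -6, 1.4, -0.11, 0, 0, 10], [0, -9, 2.1, -0.165, 0, 0, 10], [0, -12.5, 3, -0.223, 0, 0, 10], [0, -15.5, 3.6, -0.27, 0, 0, 10]]]'

```text
clock: 11.55
ee_pos: [0.6529, 0.1796, 0.0865]
ee_rot: [[-0.998, -0.067, -0.004], [-0.067, 0.996, 0.055], [-0.0, 0.055, -0.998]]
force: [-0.6, 3.2, 1.0]
gripper_width: 0.0125
grasp_force: 78.6
```

Emit:
drive_tool --commands '[[[0, -3, 0, -0.05, 0, 0, 10], [0, -6, 0, -0.1, 0, 0, 10], [0, -9, 0, -0.14, 0, 0, 10], [0, -12, 0, -0.175, 0, 0, 10], [0, -12, 0, -0.175, 0, 0, 10]]]'

```text
clock: 12.05
ee_pos: [0.6538, 0.1687, 0.0866]
ee_rot: [[-0.998, -0.065, -0.015], [-0.067, 0.971, 0.229], [-0.001, 0.23, -0.973]]
force: [-0.5, 4.8, 3.3]
gripper_width: 0.0128
grasp_force: 78.9
```

Emit:
drive_tool --commands '[[[0, 3, 0.7, 0.055, 0, 0, 10], [0, 6, 1.4, 0.11, 0, 0, 10], [0, 9, 2.1, 0.17, 0, 0, 10], [0, 12, 2.8, 0.231, 0, 0, 10], [0, 12, 2.8, 0.231, 0, 0, 10]]]'

```text
clock: 12.55
ee_pos: [0.6526, 0.1814, 0.086]
ee_rot: [[-0.998, -0.07, 0.001], [-0.07, 0.998, -0.007], [-0.0, -0.007, -1.0]]
force: [-1.6, 0.1, 2.7]
gripper_width: 0.0126
grasp_force: 79.2
```

Emit:
drive_tool --commands '[[[0, 0, -3, 0, 0, 0, 10], [0, 0, -6, 0, 0, 0, 10], [0, 0, -9, 0, 0, 0, 10], [0, 0, -12, 0, 0, 0, 10], [0, 0, -12, 0, 0, 0, 10]]]'

```text
clock: 13.05
ee_pos: [0.6533, 0.179, 0.0983]
ee_rot: [[-0.998, -0.066, 0.001], [-0.066, 0.998, -0.006], [-0.001, -0.006, -1.0]]
force: [0.6, -0.1, -0.7]
gripper_width: 0.0129
grasp_force: 78.6
```

Emit:
drive_tool --commands '[[[0, 0, -20, 0, 0, 0, 10], [0, 0, -40, 0, 0, 0, 10], [0, 0, -60, 0, 0, 0, 10], [0, 0, -80, 0, 0, 0, 10], [0, 0, -90, 0, 0, 0, 10]]]'

```text
clock: 13.55
ee_pos: [0.6538, 0.1801, 0.1903]
ee_rot: [[-0.998, -0.067, 0.004], [-0.067, 0.998, -0.005], [-0.003, -0.006, -1.0]]
force: [1.0, 0.3, -1.2]
gripper_width: 0.0129
grasp_force: 78.6
```

Emit:
drive_tool --commands '[[[15, 35, 0, 0, 0, 0, 10], [32, 75, 0, 0, 0, 0, 10], [48, 115, 0, 0, 0, 0, 10], [62, 155, 0, 0, 0, 0, 10], [73, 193, 0, 0, 0, 0, 10]]]'

```text
clock: 14.05
ee_pos: [0.5659, 0.3692, 0.1862]
ee_rot: [[-0.998, -0.067, -0.0], [-0.067, 0.998, -0.006], [0.001, -0.006, -1.0]]
force: [-0.1, 0.4, -1.8]
gripper_width: 0.0131
grasp_force: 78.5
```

Run:
```python
from h import *
go([.566,.380,.130],np.pi/2+.03)
a=ctrl.grab_frame("side")[190:330,170:330];b=ctrl.grab_frame("top")[140:280,150:310]
cv2.imwrite("pics/m.png",cv2.convertScaleAbs(np.hstack([cv2.resize(x,(400,350),interpolation=cv2.INTER_CUBIC) for x in(a,b)]),alpha=1.5))
```

```text
shift [-0.9 11.2 75.1] turn [-0.0061 -0.0007  0.0372] q6 0.41 t 14.05
```

View pics/m.png

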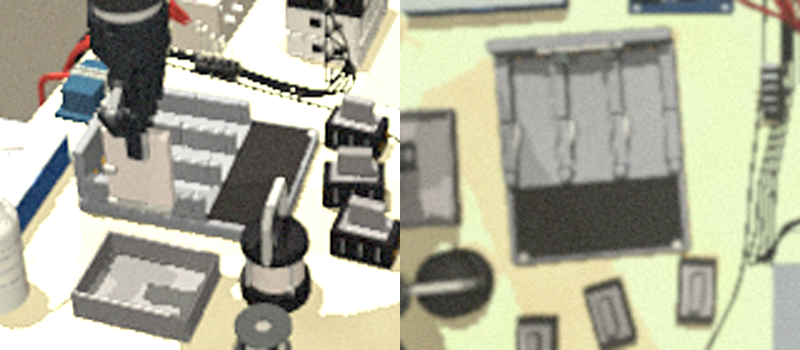

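The lock is out and over the tray. The charger and three cartridges are clear in the top view. I'll lower the lock into the tray.

Emit:
drive_tool --commands '[[[0, 5, 0, 0, 0, 0, 10], [0, 11, 15, 0, 0, 0, 10], [0, 11, 40, 0, 0, 0, 10], [0, 11, 65, 0, 0, 0, 10], [0, 11, 85, 0, 0, 0, 10]]]'

```text
clock: 14.65
ee_pos: [0.5661, 0.3766, 0.0981]
ee_rot: [[-0.998, -0.065, -0.002], [-0.065, 0.998, -0.007], [0.003, -0.007, -1.0]]
force: [-0.1, -0.3, -1.6]
gripper_width: 0.0127
grasp_force: 78.7
```

Emit:
drive_tool --commands '[[[0, 0, 10, 0, 0, 0, 10], [0, 0, 18, 0, 0, 0, 10], [0, 0, 23, 0, 0, 0, 10], [0, 0, 26, 0, 0, 0, 10], [0, 0, 26, 0, 0, 0, 10]]]'

```text
clock: 15.15
ee_pos: [0.5668, 0.3782, 0.076]
ee_rot: [[-0.998, -0.067, 0.001], [-0.067, 0.998, -0.005], [-0.001, -0.006, -1.0]]
force: [0.0, -0.4, -1.6]
gripper_width: 0.013
grasp_force: 78.7
```

Emit:
drive_tool --commands '[[[0, 0, 1.5, 0, 0, 0, 10], [0, 0, 3, 0, 0, 0, 10], [0, 0, 3, 0, 0, 0, 10]]]'

```text
clock: 15.45
ee_pos: [0.5665, 0.3782, 0.0728]
ee_rot: [[-0.998, -0.067, 0.001], [-0.067, 0.998, -0.006], [-0.0, -0.006, -1.0]]
force: [0.3, 0.6, -2.1]
gripper_width: 0.0128
grasp_force: 78.7
```

Emit:
drive_tool --commands '[[[0, 0, 1.5, 0, 0, 0, 10], [0, 0, 3, 0, 0, 0, 10], [0, 0, 3, 0, 0, 0, 10]]]'

```text
clock: 15.75
ee_pos: [0.5665, 0.3783, 0.07]
ee_rot: [[-0.998, -0.067, 0.001], [-0.067, 0.998, -0.006], [-0.001, -0.006, -1.0]]
force: [-0.7, 0.1, 1.1]
gripper_width: 0.0128
grasp_force: 78.8
```

Emit:
drive_tool --commands '[[[0, 0, 0, 0, 0, 0, 14], [0, 0, 0, 0, 0, 0, 20], [0, 0, 0, 0, 0, 0, 35], [0, 0, 0, 0, 0, 0, 50], [0, 0, 0, 0, 0, 0, 50]]]'

```text
clock: 16.25
ee_pos: [0.5665, 0.3781, 0.0695]
ee_rot: [[-0.998, -0.067, 0.001], [-0.067, 0.998, -0.006], [-0.0, -0.006, -1.0]]
force: [0.1, 0.1, 1.2]
gripper_width: 0.05
grasp_force: 0.0
```

Emit:
drive_tool --commands '[[[0, 0, -10, 0, 0, 0, 50], [0, 0, -30, 0, 0, 0, 50], [0, 0, -60, 0, 0, 0, 50], [0, 0, -90, 0, 0, 0, 50], [0, 0, -120, 0, 0, 0, 50]]]'

```text
clock: 16.75
ee_pos: [0.5663, 0.3788, 0.1916]
ee_rot: [[-0.998, -0.067, 0.001], [-0.067, 0.998, -0.006], [-0.001, -0.006, -1.0]]
force: [0.9, 0.0, -0.5]
gripper_width: 0.0503
grasp_force: 0.0
```

Run:
```python
from h import *
import glob
im=np.mean([ctrl.grab_frame("top").astype(float) for _ in range(4)],0).astype(np.uint8);cv2.imwrite("pics/t2.png",im)
cv2.imwrite("pics/s3.png",ctrl.grab_frame("side"))
for c in carts(im):print(c)
a=cv2.resize(cv2.cvtColor(im,cv2.COLOR_BGR2GRAY)[145:300,180:280],None,fx=4,fy=4,interpolation=cv2.INTER_CUBIC)
L=cv2.createLineSegmentDetector(cv2.LSD_REFINE_ADV).detect(a)[0][:,0]
for s in sorted(L,key=lambda s:-np.hypot(s[2]-s[0],s[3]-s[1])):
    if np.hypot(s[2]-s[0],s[3]-s[1])<50: break
    p,q=[(s[i:i+2]+.5)/4-.5+[180,145] for i in(0,2)]
    P,Q=plane("top",p,.05),plane("top",q,.05);d=Q-P
    k,y=("x",np.arctan(d[1]/d[0])) if abs(d[0])>abs(d[1]) else ("y",np.arctan(-d[0]/d[1]))
    print(k,p.round(1),q.round(1),"yaw",y.round(3),P[:2].round(3),Q[:2].round(3))
```

```text
(array([0.3672, 0.2382]), -0.005, [0.077, 0.046])
(array([0.4028, 0.1586]), 0.283, [0.046, 0.078])
y [279.2 145.6] [241.  145.7] yaw -0.007 [0.729 0.031] [0.73  0.136]
y [205.4 161. ] [238.5 158.4] yaw 0.069 [0.689 0.233] [0.695 0.143]
y [256.9 237.9] [224.5 240.6] yaw 0.069 [0.478 0.095] [0.472 0.183]
x [264.  209.1] [266.3 238.2] yaw 0.068 [0.556 0.075] [0.477 0.069]
x [213. 266.] [212.6 293.5] yaw -0.019 [0.404 0.214] [0.33  0.215]
y [201.7 149.1] [179.8 150.6] yaw 0.06 [0.721 0.243] [0.718 0.302]
x [260.6 208.9] [262.3 230.5] yaw 0.067 [0.557 0.084] [0.498 0.08 ]
x [194.8 238.3] [193.3 217.1] yaw 0.067 [0.479 0.262] [0.536 0.266]
x [278.9 268.6] [270.2 287.2] yaw -0.451 [0.395 0.036] [0.345 0.06 ]
x [229.9 281.4] [223.9 262. ] yaw 0.294 [0.362 0.169] [0.414 0.185]
y [236.9 242.9] [216.7 244.4] yaw 0.062 [0.465 0.149] [0.462 0.203]
x [276.5 242.9] [276.2 262.6] yaw -0.025 [0.464 0.042] [0.411 0.043]
x [238.  250.6] [243.4 269.1] yaw 0.273 [0.445 0.146] [0.394 0.132]
x [195.7 292.3] [195.5 273.2] yaw 0.003 [0.334 0.261] [0.385 0.261]
x [209.6 288.8] [209.8 270.1] yaw -0.017 [0.343 
[... 550 characters left out ...]
 [0.666 0.207]
y [197.3 265.7] [212.3 265.5] yaw -0.001 [0.405 0.256] [0.405 0.216]
y [197.2 214.7] [211.9 213.5] yaw 0.068 [0.543 0.255] [0.546 0.216]
y [251.7 242. ] [237.  242.3] yaw 0.004 [0.467 0.109] [0.467 0.149]
x [187.7 251.7] [183.4 265.7] yaw -0.305 [0.443 0.281] [0.406 0.293]
y [223.5 254.3] [237.2 250.2] yaw 0.276 [0.435 0.185] [0.446 0.148]
y [243.8 277. ] [230.7 281.3] yaw 0.298 [0.373 0.131] [0.362 0.167]
y [212.3 293.7] [199.1 293.4] yaw -0.038 [0.33  0.216] [0.331 0.251]
y [273.3 270.5] [260.1 269.9] yaw -0.058 [0.39  0.052] [0.392 0.087]
y [262.9 242.3] [276.  242.7] yaw -0.042 [0.466 0.079] [0.464 0.043]
x [274.3 260.7] [274.2 247.9] yaw -0.007 [0.416 0.049] [0.45  0.048]
```

Run:
```python
from h import *
print("mat mid z20",plane("top",(228.1,228),.02), "right edge mid",plane("top",(265.15,223.6),.02))
print("R",plane("top",(269.4,256.3),.037))
# bay1 walls in new image: row profile at z50 near charger x=20
im=cv2.imread("pics/t2.png")
for cx in(-20,0):
    for y in(-97.5,-82.5,-37.5,-22.5,22.5,37.5,82.5,97.5):
        c,s=np.cos(.068),np.sin(.068);X=[.595+c*cx/1e3-s*y/1e3,.177+s*cx/1e3+c*y/1e3,.05];print(y,proj("top",np.array(X)).round(1),end=" ")
    v=int(proj("top",np.array(X))[1])-2;print();print(v,im[v,185:270,1])
go([.4035,.1586,.20],np.pi/2+.283)
a=cv2.imread("pics/s3.png")[190:340,170:350];b=im[140:300,150:300]
cv2.imwrite("pics/n.png",cv2.convertScaleAbs(np.hstack([cv2.resize(a,(400,333)),cv2.resize(b,(400,333),interpolation=cv2.INTER_CUBIC)]),alpha=1.5))
```

```text
mat mid z20 [0.50586752 0.17498898 0.02      ] right edge mid [0.51681523 0.07220032 0.02      ]
R [0.42712767 0.06150837 0.037     ]
-97.5 [262.6 199.7] -82.5 [257.1 200.1] -37.5 [240.5 201.4] -22.5 [235.  201.8] 22.5 [218.4 203.1] 37.5 [212.9 203.6] 82.5 [196.3 204.9] 97.5 [190.7 205.3] 
203 [151 153 152 152 140 117 101 102 102 102 100  86  82  95 104 103 103 103
 108 110 117 119 122 121 121 119 114 110 108 108 115 120 114  97  88 102
 116 119 123 121 121 120 118 118 120 118 119 120 119 118 108 101 113 121
 120 116 116 118 121 120 123 119 118 119 119 120 118 119 121 121 112  94
  94 107 111 108  96  91 118 153 165 165 165 166 165]
-97.5 [262.  192.3] -82.5 [256.5 192.8] -37.5 [240.  194.1] -22.5 [234.5 194.5] 22.5 [217.9 195.8] 37.5 [212.3 196.2] 82.5 [195.7 197.5] 97.5 [190.2 198. ] 
195 [152 149 150 148 136 109  92  94 101 101 110 121 115  94  95 105 113 118
 119 119 120 119 119 119 119 119 119 107  97 109 117 122 123 119 109 102
 112 120 119 117 116 119 117 119 118 118 121 117 106  95  99 116 122 121
 118 108  98 109 119 120 119 120 120 119 120 121 120 122 118 119 110 101
 113 122 121 118 113 115 145 162 165 166 166 166 164]
shift [ 177.3 -208.7    9.7] turn [-0.0059 -0.0004 -0.2158] q6 0.43 t 17.0
```

View pics/n.png

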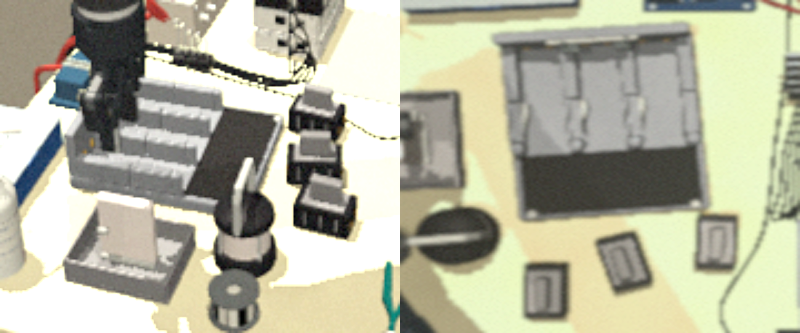

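The lock stands in the tray (side crop 127,225), the lamp is upright, and all three cartridges are in place. Moving to the middle cartridge.

Emit:
drive_tool --commands '[[[30, -35, 0, 0, 0, -0.04, 50], [65, -76, 0, 0, 0, -0.08, 50], [98, -115, 0, 0, 0, -0.12, 50], [131, -154, 0, 0, 0, -0.16, 50], [160, -188, 0, 0, 0, -0.2, 50]]]'

```text
clock: 17.5
ee_pos: [0.4172, 0.1794, 0.1882]
ee_rot: [[-0.964, -0.266, -0.003], [-0.266, 0.964, -0.007], [0.005, -0.006, -1.0]]
force: [0.9, -1.4, 0.4]
gripper_width: 0.0502
grasp_force: 0.0
```

Emit:
drive_tool --commands '[[[13, -23, 10, -0.006, 0, -0.015, 50], [13, -23, 20, -0.006, 0, -0.015, 50], [13, -23, 20, -0.006, 0, -0.015, 50]]]'

```text
clock: 17.8
ee_pos: [0.4116, 0.1548, 0.1678]
ee_rot: [[-0.961, -0.277, -0.006], [-0.277, 0.961, -0.001], [0.006, 0.001, -1.0]]
force: [-0.6, 0.0, -0.6]
gripper_width: 0.0503
grasp_force: 0.0
```

Run:
```python
from h import *
im=ctrl.grab_frame("top");print(carts(im))
go([.4035,.1586,.061],np.pi/2+.283)
```

```text
[]
shift [  7.    5.4 126.8] turn [ 0.0009 -0.0047 -0.0012] q6 -0.07 t 17.85
```

Emit:
drive_tool --commands '[[[7, 5.4, 0, 0, -0.005, 0, 50], [7, 5.4, 20, 0, -0.005, 0, 50], [7, 5.4, 45, 0, -0.005, 0, 50], [7, 5.4, 75, 0, -0.005, 0, 50], [7, 5.4, 95, 0, -0.005, 0, 50]]]'

```text
clock: 18.35
ee_pos: [0.404, 0.1597, 0.0741]
ee_rot: [[-0.96, -0.28, 0.002], [-0.28, 0.96, 0.001], [-0.002, 0.001, -1.0]]
force: [-0.6, -0.3, -0.1]
gripper_width: 0.0503
grasp_force: 0.0
```

Emit:
drive_tool --commands '[[[0, 0, 12, 0, 0, 0, 50], [0, 0, 22, 0, 0, 0, 50], [0, 0, 29, 0, 0, 0, 50], [0, 0, 29, 0, 0, 0, 50]]]'

```text
clock: 18.75
ee_pos: [0.4049, 0.1588, 0.0464]
ee_rot: [[-0.96, -0.279, 0.003], [-0.279, 0.96, 0.001], [-0.003, 0.0, -1.0]]
force: [-0.4, -1.5, -1.0]
gripper_width: 0.0497
grasp_force: 0.0
```

Emit:
drive_tool --commands '[[[0, 0, 0, 0, 0, 0, 30], [0, 0, 0, 0, 0, 0, 10], [0, 0, 0, 0, 0, 0, 10], [0, 0, 0, 0, 0, 0, 10], [0, 0, 0, 0, 0, 0, 10]]]' --grip_force 50

```text
clock: 19.25
ee_pos: [0.4058, 0.1589, 0.0477]
ee_rot: [[-0.96, -0.278, 0.005], [-0.278, 0.96, 0.002], [-0.006, 0.0, -1.0]]
force: [0.0, 0.4, 2.4]
gripper_width: 0.0131
grasp_force: 53.2
```

Emit:
drive_tool --commands '[[[0, 0, -8, 0, 0, 0, 10], [0, 0, -20, 0, 0, 0, 10], [0, 0, -35, 0, 0, 0, 10], [0, 0, -45, 0, 0, 0, 10], [0, 0, -45, 0, 0, 0, 10]]]'

```text
clock: 19.75
ee_pos: [0.4064, 0.1588, 0.094]
ee_rot: [[-0.96, -0.278, 0.007], [-0.278, 0.96, 0.002], [-0.008, -0.0, -1.0]]
force: [0.5, 0.1, -1.8]
gripper_width: 0.0131
grasp_force: 52.5
```

```bash
cat >> h.py <<'E'
def dock(x,y,z,X0=.595,Y0=.177,a=.068):
    return np.array([X0+(np.cos(a)*x-np.sin(a)*y)/1e3,Y0+(np.sin(a)*x+np.cos(a)*y)/1e3,z/1e3])
def where():
    s=ctrl.read_state();d=np.array(s["ee_pos"])-dock(0,0,0);a=.068;x,y=np.cos(a)*d[0]+np.sin(a)*d[1],-np.sin(a)*d[0]+np.cos(a)*d[1]
    r=s["ee_rot"];print("tcp in dock",(1e3*x).round(1),(1e3*y).round(1),(1e3*d[2]).round(1),"yaw err",round(np.arctan2(r[1][1],r[0][1])-np.pi/2-a,4),"F",np.round(s["force"],1),"w",round(s["gripper_width"],4),"t",s["clock"])
E
python3 - <<'E'
from h import *
where();go(dock(-88,0,90),np.pi/2+.068,False)
E
```

```text
tcp in dock -189.4 -5.3 94.0 yaw err 0.2141 F [ 0.5  0.1 -1.8] w 0.0131 t 19.75
shift [-100.1  -16.4    4.7] turn [0.0006 0.0076 0.2141] q6 -0.06 t 19.75
```

Emit:
drive_tool --commands '[[[-25, -4, 0, 0, 0.004, 0.05, 10], [-50, -8, 0, 0, 0.0076, 0.11, 10], [-75, -12, 0, 0, 0.0076, 0.17, 10], [-100, -16.4, 0, 0, 0.0076, 0.214, 10], [-100, -16.4, 5, 0, 0.0076, 0.214, 10]]]'

```text
clock: 20.25
ee_pos: [0.5089, 0.1707, 0.0871]
ee_rot: [[-0.998, -0.067, -0.001], [-0.067, 0.998, 0.0], [0.001, 0.0, -1.0]]
force: [0.1, 0.3, -2.7]
gripper_width: 0.0129
grasp_force: 52.4
```

Emit:
drive_tool --commands '[[[0, 0, 6, 0, 0, 0, 10], [0, 0, 12, 0, 0, 0, 10], [0, 0, 16, 0, 0, 0, 10], [0, 0, 16, 0, 0, 0, 10], [0, 0, 16, 0, 0, 0, 10]]]'

```text
clock: 20.75
ee_pos: [0.505, 0.1706, 0.0711]
ee_rot: [[-0.998, -0.068, -0.004], [-0.068, 0.998, -0.0], [0.004, 0.0, -1.0]]
force: [0.2, -0.0, -1.8]
gripper_width: 0.0129
grasp_force: 52.4
```

Run:
```python
from h import *
where();go(dock(-86,0,68),np.pi/2+.068,False)
```

```text
tcp in dock -90.2 -0.2 71.1 yaw err 0.0004 F [ 0.2 -0.  -1.8] w 0.0129 t 20.75
shift [-4.2  0.2  3.1] turn [ 0.0001 -0.0041  0.0004] q6 0.13 t 20.75
```

Emit:
drive_tool --commands '[[[0, 0, 2, 0, -0.003, 0, 10], [0, 0, 3, 0, -0.003, 0, 10], [-6, 0.2, 3, 0, -0.003, 0, 10], [-14, 0.2, 3, 0, -0.003, 0, 10], [-22, 0.2, 3, 0, -0.003, 0, 10]]]'

```text
clock: 21.25
ee_pos: [0.5276, 0.1732, 0.068]
ee_rot: [[-0.998, -0.069, -0.002], [-0.069, 0.998, 0.002], [0.002, 0.002, -1.0]]
force: [-0.6, 2.3, -2.7]
gripper_width: 0.0132
grasp_force: 52.5
```

Emit:
drive_tool --commands '[[[-6, 0, 0, 0, 0, 0, 10], [-12, 0, 0, 0, 0, 0, 10], [-18, 0, 0, 0, 0, 0, 10], [-24, 0, 0, 0, 0, 0, 10], [-24, 0, 0, 0, 0, 0, 10]]]'

```text
clock: 21.75
ee_pos: [0.5524, 0.1748, 0.068]
ee_rot: [[-0.998, -0.069, -0.0], [-0.069, 0.998, 0.002], [-0.0, 0.002, -1.0]]
force: [-0.9, 4.7, -3.4]
gripper_width: 0.0131
grasp_force: 52.4
```

Run:
```python
from h import *
where()
```

```text
tcp in dock -42.7 0.7 68.0 yaw err 0.0007 F [-0.9  4.7 -3.4] w 0.0131 t 21.75
```

Emit:
drive_tool --commands '[[[-6, 1, 0, 0, 0, 0, 10], [-14, 1.2, 0, 0, 0, 0, 10], [-22, 1.2, 0, 0, 0, 0, 10], [-30, 1.2, 0, 0, 0, 0, 10], [-30, 1.2, 0, 0, 0, 0, 10]]]'

```text
clock: 22.25
ee_pos: [0.5804, 0.177, 0.0681]
ee_rot: [[-0.998, -0.068, -0.004], [-0.068, 0.998, -0.001], [0.004, -0.001, -1.0]]
force: [-4.3, 1.8, 0.9]
gripper_width: 0.0131
grasp_force: 53.0
```

Run:
```python
from h import *
where()
```

```text
tcp in dock -14.6 1.0 68.1 yaw err 0.0002 F [-4.3  1.8  0.9] w 0.0131 t 22.25
```

Emit:
drive_tool --commands '[[[-8, 0, 0, 0, 0, 0, 10], [-16, 0, 0, 0, 0, 0, 10], [-24, 0, 0, 0, 0, 0, 10], [-32, 0, 0, 0, 0, 0, 10], [-40, 0, 0, 0, 0, 0, 10]]]'

```text
clock: 22.75
ee_pos: [0.6185, 0.1797, 0.0682]
ee_rot: [[-0.998, -0.069, -0.007], [-0.069, 0.998, -0.001], [0.007, -0.001, -1.0]]
force: [-7.9, 1.6, 3.7]
gripper_width: 0.0125
grasp_force: 53.3
```

Emit:
drive_tool --commands '[[[-6, 0, 0, 0, 0, 0, 10], [-12, 0, 0, 0, 0, 0, 10], [-18, 0, 0, 0, 0, 0, 10], [-23, 0, 0, 0, 0, 0, 10], [-26, 0, 0, 0, 0, 0, 10]]]'

```text
clock: 23.25
ee_pos: [0.6446, 0.1815, 0.0682]
ee_rot: [[-0.998, -0.069, -0.007], [-0.069, 0.998, -0.001], [0.007, -0.001, -1.0]]
force: [-8.7, 2.5, 3.3]
gripper_width: 0.0128
grasp_force: 53.3
```

Run:
```python
from h import *
where()
```

```text
tcp in dock 49.8 1.1 68.2 yaw err 0.001 F [-8.7  2.5  3.3] w 0.0128 t 23.25
```

Emit:
drive_tool --commands '[[[-2, 0, 0, 0, 0, 0, 10], [-4, 0, 0, 0, 0, 0, 10], [-6, 0, 0, 0, 0, 0, 10], [-8, 0, 0, 0, 0, 0, 10], [-8, 0, 0, 0, 0, 0, 10]]]'

```text
clock: 23.75
ee_pos: [0.6529, 0.1821, 0.0682]
ee_rot: [[-0.998, -0.069, -0.006], [-0.069, 0.998, -0.001], [0.006, -0.001, -1.0]]
force: [-7.6, 3.0, 2.5]
gripper_width: 0.0126
grasp_force: 53.1
```

Emit:
drive_tool --commands '[[[-1.5, 0, 0, 0, 0, 0, 10], [-3, 0, 0, 0, 0, 0, 10], [-3, 0, 0, 0, 0, 0, 10]]]'

```text
clock: 24.05
ee_pos: [0.6568, 0.1823, 0.0681]
ee_rot: [[-0.998, -0.069, -0.004], [-0.069, 0.998, -0.001], [0.004, -0.001, -1.0]]
force: [-5.7, 2.1, 1.4]
gripper_width: 0.0127
grasp_force: 53.1
```

Emit:
drive_tool --commands '[[[-1, 0, 0, 0, 0, 0, 10], [-2, 0, 0, 0, 0, 0, 10], [-2, 0, 0, 0, 0, 0, 10]]]'

```text
clock: 24.35
ee_pos: [0.6569, 0.1823, 0.0681]
ee_rot: [[-0.998, -0.069, -0.008], [-0.069, 0.998, -0.001], [0.008, -0.001, -1.0]]
force: [-9.7, 1.9, 4.2]
gripper_width: 0.0129
grasp_force: 53.3
```

Run:
```python
from h import *
where()
```

```text
tcp in dock 62.1 1.1 68.1 yaw err 0.0008 F [-9.7  1.9  4.2] w 0.0129 t 24.35
```

Emit:
drive_tool --commands '[[[-2, 0, 0, 0, 0, 0, 10], [-4, 0, 0, 0, 0, 0, 10], [-4, 0, 0, 0, 0, 0, 10]]]'

```text
clock: 24.65
ee_pos: [0.657, 0.1823, 0.0684]
ee_rot: [[-0.997, -0.069, -0.016], [-0.069, 0.998, -0.002], [0.016, -0.001, -1.0]]
force: [-19.0, 0.6, 9.1]
gripper_width: 0.0133
grasp_force: 54.2
```

Emit:
drive_tool --commands '[[[4, 0, 0, 0, 0, 0, 14], [4, 0, 0, 0, 0, 0, 20], [4, 0, 0, 0, 0, 0, 40], [4, 0, 0, 0, 0, 0, 40], [4, 0, -10, 0, 0, 0, 40]]]'

```text
clock: 25.15
ee_pos: [0.6596, 0.1818, 0.0766]
ee_rot: [[-0.998, -0.067, -0.003], [-0.067, 0.998, -0.001], [0.003, -0.001, -1.0]]
force: [0.0, -1.2, -0.7]
gripper_width: 0.0406
grasp_force: 0.0
```

Emit:
drive_tool --commands '[[[0, 0, -25, 0, 0, 0, 40], [0, 0, -50, 0, 0, 0, 40], [0, 0, -80, 0, 0, 0, 40], [30, 0, -100, 0, 0, 0, 40], [70, 0, -110, 0, 0, 0, 40]]]'

```text
clock: 25.65
ee_pos: [0.5927, 0.1775, 0.1911]
ee_rot: [[-0.998, -0.067, 0.005], [-0.067, 0.998, 0.001], [-0.005, 0.0, -1.0]]
force: [0.1, 0.8, 1.0]
gripper_width: 0.04
grasp_force: 0.0
```

Emit:
drive_tool --commands '[[[40, 0, 0, 0, 0, 0, 40], [80, 0, 0, 0, 0, 0, 40], [120, 0, 0, 0, 0, 0, 40], [120, 60, 0, 0, 0, 0, 50], [120, 100, 0, 0, 0, 0, 50]]]'

```text
clock: 26.15
ee_pos: [0.4627, 0.2688, 0.1892]
ee_rot: [[-0.998, -0.064, 0.001], [-0.064, 0.998, -0.0], [-0.001, -0.0, -1.0]]
force: [1.8, -0.3, 1.3]
gripper_width: 0.0499
grasp_force: 0.0
```

Run:
```python
from h import *
where()
im=np.mean([ctrl.grab_frame("top").astype(float) for _ in range(3)],0).astype(np.uint8);sd=ctrl.grab_frame("side");cv2.imwrite("pics/t3.png",im);cv2.imwrite("pics/s4.png",sd)
print(carts(im))
cv2.imwrite("pics/o.png",cv2.convertScaleAbs(np.hstack([cv2.resize(sd[190:320,180:340],(400,325),interpolation=cv2.INTER_CUBIC),cv2.resize(im[145:300,170:300],(400,477),interpolation=cv2.INTER_CUBIC)[:325]]) if 0 else np.hstack([cv2.resize(sd[190:330,180:340],(400,350),interpolation=cv2.INTER_CUBIC),cv2.resize(im[145:285,160:320],(400,350),interpolation=cv2.INTER_CUBIC)]),alpha=1.5))
```

```text
tcp in dock -125.7 100.5 189.2 yaw err -0.0035 F [ 1.8 -0.3  1.3] w 0.0499 t 26.15
[]
```

View pics/o.png

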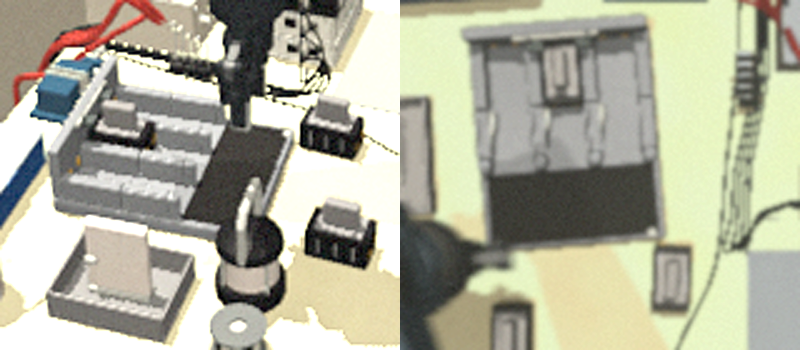

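Cartridge M is home in the middle bay (top crop 560,75), and the other two have not moved. Next is the left one.

Run:
```python
from h import *
go([.3685,.2382,.067],np.pi/2-.01)
```

```text
shift [ 97.6 -25.2 141.1] turn [-0.0003  0.0008  0.0807] q6 0.33 t 26.35
```

Emit:
drive_tool --commands '[[[25, -6, 0, 0, 0, 0.03, 50], [50, -12, 0, 0, 0, 0.06, 50], [75, -19, 0, 0, 0, 0.08, 50], [97.5, -25, 0, 0, 0, 0.08, 50], [97.5, -25, 20, 0, 0, 0.08, 50]]]'

```text
clock: 26.85
ee_pos: [0.3689, 0.2369, 0.1719]
ee_rot: [[-1.0, 0.014, 0.005], [0.014, 1.0, 0.002], [-0.005, 0.002, -1.0]]
force: [0.9, 0.8, 0.1]
gripper_width: 0.0503
grasp_force: 0.0
```

Emit:
drive_tool --commands '[[[0, 0, 20, 0, 0, 0, 50], [0, 0, 40, 0, 0, 0, 50], [0, 0, 40, 0, 0, 0, 50]]]'

```text
clock: 27.15
ee_pos: [0.3669, 0.2358, 0.1259]
ee_rot: [[-1.0, 0.014, -0.005], [0.014, 1.0, -0.003], [0.005, -0.003, -1.0]]
force: [-0.8, -0.7, 0.1]
gripper_width: 0.0498
grasp_force: 0.0
```

Run:
```python
from h import *
go([.3685,.2382,.067],np.pi/2-.01)
t=lambda p:(np.array(p)-[0,0])
im=ctrl.grab_frame("top");sd=ctrl.grab_frame("side")
# fin in side view: bright grey blob between the black body
print(proj("side",np.array([.3685,.2382,.072])),proj("top",np.array([.3685,.2382,.04])))
cv2.imwrite("pics/p.png",cv2.convertScaleAbs(np.hstack([cv2.resize(sd[210:310,270:370],(400,400),interpolation=cv2.INTER_CUBIC),cv2.resize(im[220:320,160:260],(400,400),interpolation=cv2.INTER_CUBIC)]),alpha=1.5))
```

```text
shift [-2.   2.6 77.9] turn [-0.0027 -0.0051 -0.004 ] q6 0.43 t 27.15
[316.81380429 269.2395617 ] [204.48784493 278.98125137]
```

View pics/p.png

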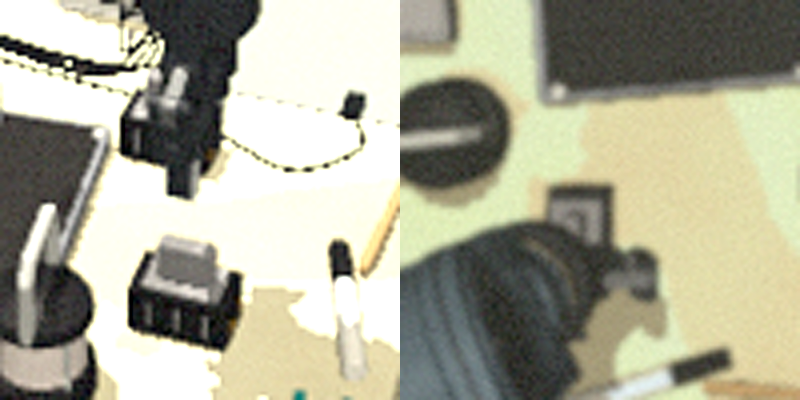

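The left cartridge is untouched under the fingers, fin at (187,255) in the side crop. Gripping.

Emit:
drive_tool --commands '[[[-2, 2.6, 15, 0, -0.005, 0, 50], [-2, 2.6, 35, 0, -0.005, 0, 50], [-2, 2.6, 55, 0, -0.005, 0, 50], [-2, 2.6, 70, 0, -0.005, 0, 50], [-2, 2.6, 78, 0, -0.005, 0, 50]]]'

```text
clock: 27.75
ee_pos: [0.3708, 0.2402, 0.0505]
ee_rot: [[-1.0, 0.012, 0.005], [0.012, 1.0, -0.0], [-0.005, 0.0, -1.0]]
force: [-0.8, -0.2, 0.3]
gripper_width: 0.0503
grasp_force: 0.0
```

Emit:
drive_tool --commands '[[[0, 0, 0, 0, 0, 0, 50], [0, 0, 0, 0, 0, 0, 30], [0, 0, 0, 0, 0, 0, 10], [0, 0, 0, 0, 0, 0, 10], [0, 0, 0, 0, 0, 0, 10]]]'

```text
clock: 28.25
ee_pos: [0.3712, 0.241, 0.0517]
ee_rot: [[-1.0, 0.012, 0.007], [0.012, 1.0, 0.001], [-0.007, 0.001, -1.0]]
force: [-0.0, 1.0, 3.7]
gripper_width: 0.0128
grasp_force: 51.4
```

Emit:
drive_tool --commands '[[[0, 0, 0, 0, 0, 0, 10], [0, 0, -8, 0, 0, 0, 10], [0, 0, -20, 0, 0, 0, 10], [0, 0, -35, 0, 0, 0, 10], [0, 0, -45, 0, 0, 0, 10]]]'

```text
clock: 28.75
ee_pos: [0.37, 0.2404, 0.0964]
ee_rot: [[-1.0, 0.012, 0.004], [0.012, 1.0, 0.0], [-0.004, 0.0, -1.0]]
force: [1.2, -0.2, -2.7]
gripper_width: 0.0132
grasp_force: 50.6
```

Run:
```python
from h import *
where();go(dock(-88,62,90),np.pi/2+.068,False)
```

```text
tcp in dock -220.2 78.6 96.4 yaw err -0.0798 F [ 1.2 -0.2 -2.7] w 0.0132 t 28.75
shift [-133.   -6.    7.] turn [-0.0001  0.0044 -0.0798] q6 0.44 t 28.75
```

Emit:
drive_tool --commands '[[[-30, -1, 0, 0, 0.004, -0.02, 10], [-65, -3, 0, 0, 0.004, -0.04, 10], [-100, -5, 0, 0, 0.004, -0.06, 10], [-128, -6, 0, 0, 0.004, -0.08, 10], [-133, -6, 5, 0, 0.004, -0.08, 10]]]'

```text
clock: 29.25
ee_pos: [0.5066, 0.2325, 0.0916]
ee_rot: [[-0.998, -0.066, 0.004], [-0.066, 0.998, 0.0], [-0.004, 0.0, -1.0]]
force: [0.1, 0.5, -1.7]
gripper_width: 0.0126
grasp_force: 50.7
```

Emit:
drive_tool --commands '[[[0, 0, 6, 0, 0, 0, 10], [0, 0, 12, 0, 0, 0, 10], [0, 0, 16, 0, 0, 0, 10], [0, 0, 16, 0, 0, 0, 10]]]'

```text
clock: 29.65
ee_pos: [0.501, 0.2328, 0.0736]
ee_rot: [[-0.998, -0.069, -0.002], [-0.069, 0.998, -0.001], [0.003, -0.001, -1.0]]
force: [-0.7, 0.3, -1.8]
gripper_width: 0.0126
grasp_force: 50.7
```

Run:
```python
from h import *
where();go(dock(-86,62,72),np.pi/2+.068,False)
```

```text
tcp in dock -90.0 62.0 73.6 yaw err 0.0009 F [-0.7  0.3 -1.8] w 0.0126 t 29.65
shift [-4.  -0.   1.6] turn [-0.0007 -0.0026  0.0009] q6 0.24 t 29.65
```

Emit:
drive_tool --commands '[[[0, 0, 1.5, 0, 0, 0, 10], [0, 0, 1.8, 0, 0, 0, 10], [-6, 0, 1.8, 0, 0, 0, 10], [-14, 0, 1.8, 0, 0, 0, 10], [-22, 0, 1.8, 0, 0, 0, 10]]]'

```text
clock: 30.15
ee_pos: [0.5259, 0.2345, 0.0733]
ee_rot: [[-0.998, -0.068, 0.001], [-0.068, 0.998, 0.0], [-0.001, 0.0, -1.0]]
force: [-0.4, 0.6, -1.5]
gripper_width: 0.0129
grasp_force: 50.7
```

Emit:
drive_tool --commands '[[[-6, 0, 0, 0, 0, 0, 10], [-12, 0, 0, 0, 0, 0, 10], [-18, 0, 0, 0, 0, 0, 10], [-24, 0, 0, 0, 0, 0, 10], [-24, 0, 0, 0, 0, 0, 10]]]'

```text
clock: 30.65
ee_pos: [0.5497, 0.236, 0.0729]
ee_rot: [[-0.998, -0.068, 0.001], [-0.068, 0.998, -0.0], [-0.001, -0.0, -1.0]]
force: [0.6, 0.6, -1.5]
gripper_width: 0.0126
grasp_force: 50.7
```

Run:
```python
from h import *
where()
```

```text
tcp in dock -41.2 61.9 72.9 yaw err -0.0001 F [ 0.6  0.6 -1.5] w 0.0126 t 30.65
```

Emit:
drive_tool --commands '[[[-6, 0, 1, 0, 0, 0, 10], [-14, 0, 1.3, 0, 0, 0, 10], [-22, 0, 1.3, 0, 0, 0, 10], [-30, 0, 1.3, 0, 0, 0, 10], [-30, 0, 1.3, 0, 0, 0, 10]]]'

```text
clock: 31.15
ee_pos: [0.5782, 0.2374, 0.072]
ee_rot: [[-0.998, -0.068, -0.002], [-0.068, 0.998, -0.002], [0.002, -0.001, -1.0]]
force: [-3.2, -2.7, 2.1]
gripper_width: 0.0126
grasp_force: 51.2
```

Emit:
drive_tool --commands '[[[-8, 0, 0, 0, 0, 0, 10], [-16, 0, 0, 0, 0, 0, 10], [-24, 0, 0, 0, 0, 0, 10], [-32, 0, 0, 0, 0, 0, 10], [-40, 0, 0, 0, 0, 0, 10]]]'

```text
clock: 31.65
ee_pos: [0.617, 0.24, 0.0721]
ee_rot: [[-0.998, -0.069, -0.003], [-0.069, 0.998, -0.002], [0.004, -0.002, -1.0]]
force: [-5.6, -2.8, 3.5]
gripper_width: 0.013
grasp_force: 51.5
```

Run:
```python
from h import *
where()
```

```text
tcp in dock 26.2 61.3 72.1 yaw err 0.0007 F [-5.6 -2.8  3.5] w 0.013 t 31.65
```

Emit:
drive_tool --commands '[[[-6, 0, 0, 0, 0, 0, 10], [-12, 0, 0, 0, 0, 0, 10], [-18, 0, 0, 0, 0, 0, 10], [-24, 0, 0, 0, 0, 0, 10], [-30, 0, 0, 0, 0, 0, 10]]]'

```text
clock: 32.15
ee_pos: [0.6469, 0.2421, 0.0721]
ee_rot: [[-0.998, -0.069, -0.003], [-0.069, 0.998, -0.002], [0.003, -0.002, -1.0]]
force: [-5.5, -2.0, 3.7]
gripper_width: 0.0126
grasp_force: 51.5
```

Emit:
drive_tool --commands '[[[-2, 0, 0, 0, 0, 0, 10], [-4, 0, 0, 0, 0, 0, 10], [-6, 0, 0, 0, 0, 0, 10], [-6, 0, 0, 0, 0, 0, 10]]]'

```text
clock: 32.55
ee_pos: [0.6532, 0.2425, 0.0721]
ee_rot: [[-0.998, -0.069, -0.002], [-0.069, 0.998, -0.002], [0.003, -0.002, -1.0]]
force: [-4.3, -2.5, 2.8]
gripper_width: 0.0125
grasp_force: 51.3
```

Emit:
drive_tool --commands '[[[-1.5, 0, 0, 0, 0, 0, 10], [-3, 0, 0, 0, 0, 0, 10], [-3, 0, 0, 0, 0, 0, 10]]]'

```text
clock: 32.85
ee_pos: [0.6556, 0.2431, 0.072]
ee_rot: [[-0.998, -0.068, -0.004], [-0.068, 0.998, -0.001], [0.004, -0.001, -1.0]]
force: [-6.9, -3.0, 4.3]
gripper_width: 0.0128
grasp_force: 51.5
```

Run:
```python
from h import *
where()
```

```text
tcp in dock 65.0 61.8 72.0 yaw err 0.0006 F [-6.9 -3.   4.3] w 0.0128 t 32.85
```

Emit:
drive_tool --commands '[[[-2, 0, 0, 0, 0, 0, 10], [-4, 0, 0, 0, 0, 0, 10], [-5, 0, 0, 0, 0, 0, 10], [-5, 0, 0, 0, 0, 0, 10]]]'

```text
clock: 33.25
ee_pos: [0.6559, 0.2431, 0.0723]
ee_rot: [[-0.998, -0.069, -0.013], [-0.069, 0.998, -0.002], [0.013, -0.002, -1.0]]
force: [-17.2, -3.5, 9.8]
gripper_width: 0.0124
grasp_force: 52.4
```

Emit:
drive_tool --commands '[[[4, 0, 0, 0, 0, 0, 14], [4, 0, 0, 0, 0, 0, 20], [4, 0, 0, 0, 0, 0, 40], [4, 0, 0, 0, 0, 0, 40], [4, 0, -10, 0, 0, 0, 40]]]'

```text
clock: 33.75
ee_pos: [0.6578, 0.2432, 0.08]
ee_rot: [[-0.998, -0.068, -0.003], [-0.068, 0.998, -0.001], [0.003, -0.001, -1.0]]
force: [0.0, -0.3, -0.1]
gripper_width: 0.0401
grasp_force: 0.0
```

Emit:
drive_tool --commands '[[[0, 0, -25, 0, 0, 0, 40], [0, 0, -50, 0, 0, 0, 40], [0, 0, -80, 0, 0, 0, 40], [30, -15, -100, 0, 0, 0, 40], [70, -40, -110, 0, 0, 0, 40]]]'

```text
clock: 34.25
ee_pos: [0.5936, 0.1997, 0.1942]
ee_rot: [[-0.998, -0.07, 0.006], [-0.07, 0.998, 0.001], [-0.006, 0.001, -1.0]]
force: [0.8, -0.2, 1.3]
gripper_width: 0.0398
grasp_force: 0.0
```

Emit:
drive_tool --commands '[[[30, -30, 0, 0, 0, 0, 40], [60, -60, 0, 0, 0, 0, 40], [90, -80, 0, 0, 0, 0, 40], [100, -80, 0, 0, 0, 0, 50]]]'

```text
clock: 34.65
ee_pos: [0.4951, 0.1101, 0.1928]
ee_rot: [[-0.998, -0.065, 0.0], [-0.065, 0.998, -0.001], [-0.0, -0.001, -1.0]]
force: [0.4, 0.5, -0.2]
gripper_width: 0.0499
grasp_force: 0.0
```

Run:
```python
from h import *
where()
im=np.mean([ctrl.grab_frame("top").astype(float) for _ in range(3)],0).astype(np.uint8);sd=ctrl.grab_frame("side");cv2.imwrite("pics/t5.png",im);cv2.imwrite("pics/s5.png",sd)
print(carts(im))
cv2.imwrite("pics/q.png",cv2.convertScaleAbs(np.hstack([cv2.resize(sd[190:310,190:350],(400,300),interpolation=cv2.INTER_CUBIC),cv2.resize(im[145:285,160:320],(400,300),interpolation=cv2.INTER_CUBIC)]),alpha=1.5))
```

```text
tcp in dock -104.2 -60.0 192.8 yaw err -0.0027 F [ 0.4  0.5 -0.2] w 0.0499 t 34.65
[(array([0.4356, 0.3353]), 1.558, [0.103, 0.087])]
```

View pics/q.png

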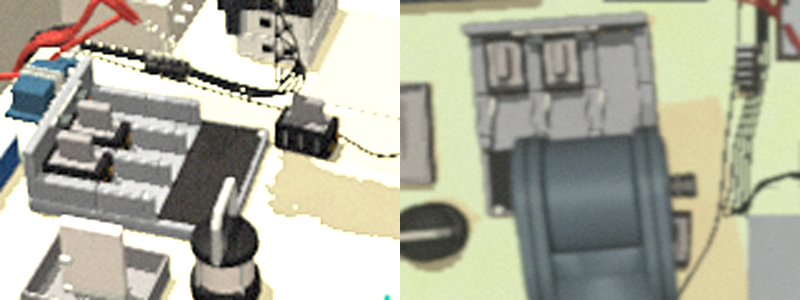

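Two cartridges are home (top crop 505,60 and 562,60). The third is unmoved, fin at side crop (308,105), so I'll fetch it.

Run:
```python
from h import *
go([.4275,.0622,.145],np.pi/2-.03)
```

```text
shift [ 74.3 -45.6  66.3] turn [0.0004 0.0027 0.0986] q6 0.02 t 34.85
```

Emit:
drive_tool --commands '[[[25, -15, 0, 0, 0, 0.03, 50], [50, -30, 0, 0, 0, 0.06, 50], [74, -45.5, 20, 0, 0, 0.099, 50], [74, -45.5, 45, 0, 0, 0.099, 50], [74, -45.5, 66, 0, 0, 0.099, 50]]]'

```text
clock: 35.35
ee_pos: [0.4275, 0.062, 0.1253]
ee_rot: [[-1.0, 0.031, 0.002], [0.031, 1.0, 0.0], [-0.002, 0.0, -1.0]]
force: [-0.2, 0.3, -0.0]
gripper_width: 0.0501
grasp_force: 0.0
```

Emit:
drive_tool --commands '[[[0, 0, 0, 0, 0, 0, 50], [0, 0, 0, 0, 0, 0, 50]]]'

```text
clock: 35.55
ee_pos: [0.4271, 0.0622, 0.1259]
ee_rot: [[-1.0, 0.03, -0.0], [0.03, 1.0, -0.0], [0.0, -0.0, -1.0]]
force: [-0.0, 0.3, 0.2]
gripper_width: 0.05
grasp_force: 0.0
```

Run:
```python
from h import *
go([.4275,.0622,.068],np.pi/2-.03)
print(proj("side",np.array([.4275,.0622,.072])))
sd=ctrl.grab_frame("side");cv2.imwrite("pics/r.png",cv2.convertScaleAbs(cv2.resize(sd[180:270,260:360],(600,540),interpolation=cv2.INTER_CUBIC),alpha=1.5))
```

```text
shift [-0.5  0.  76.9] turn [-0.     -0.0003  0.0001] q6 0.02 t 35.55
[313.97742678 228.01251937]
```

View pics/r.png

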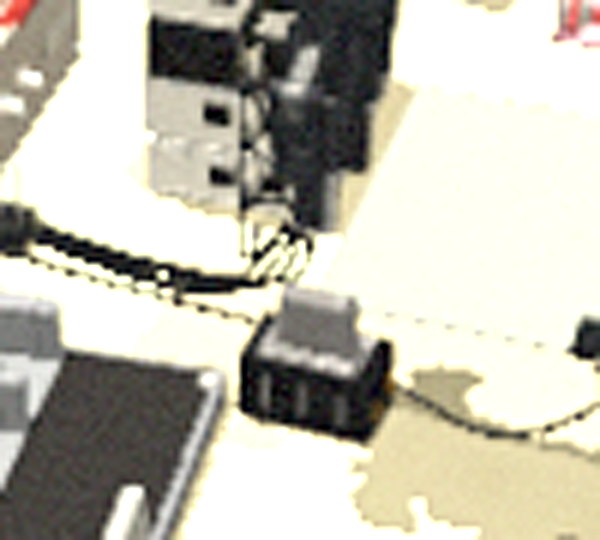

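The cartridge's fin top is at (320,293), directly below the fingers. Gripping.

Emit:
drive_tool --commands '[[[0, 0, 15, 0, 0, 0, 50], [0, 0, 35, 0, 0, 0, 50], [0, 0, 55, 0, 0, 0, 50], [0, 0, 70, 0, 0, 0, 50], [0, 0, 77, 0, 0, 0, 50]]]'

```text
clock: 36.1
ee_pos: [0.427, 0.062, 0.0488]
ee_rot: [[-1.0, 0.03, 0.0], [0.03, 1.0, -0.0], [-0.0, -0.0, -1.0]]
force: [-0.5, -0.7, -0.2]
gripper_width: 0.0503
grasp_force: 0.0
```

Emit:
drive_tool --commands '[[[0, 0, 0, 0, 0, 0, 50], [0, 0, 0, 0, 0, 0, 30], [0, 0, 0, 0, 0, 0, 10], [0, 0, 0, 0, 0, 0, 10], [0, 0, 0, 0, 0, 0, 10]]]'

```text
clock: 36.6
ee_pos: [0.4273, 0.0619, 0.0497]
ee_rot: [[-1.0, 0.031, 0.002], [0.031, 1.0, 0.0], [-0.002, 0.0, -1.0]]
force: [-0.5, 1.3, 2.2]
gripper_width: 0.0132
grasp_force: 55.2
```

Emit:
drive_tool --commands '[[[0, 0, 0, 0, 0, 0, 10], [0, 0, -8, 0, 0, 0, 10], [0, 0, -20, 0, 0, 0, 10], [0, 0, -35, 0, 0, 0, 10], [0, 0, -45, 0, 0, 0, 10]]]'

```text
clock: 37.1
ee_pos: [0.4266, 0.0616, 0.095]
ee_rot: [[-1.0, 0.031, 0.001], [0.031, 1.0, -0.0], [-0.001, -0.0, -1.0]]
force: [0.1, 0.2, -2.6]
gripper_width: 0.0132
grasp_force: 54.6
```

Run:
```python
from h import *
where();go(dock(-88,-58,90),np.pi/2+.068,False)
```

```text
tcp in dock -175.9 -103.6 95.0 yaw err -0.0989 F [ 0.1  0.2 -2.6] w 0.0132 t 37.1
shift [-83.   54.1   5.1] turn [-0.0003  0.0008 -0.0989] q6 0.02 t 37.1
```

Emit:
drive_tool --commands '[[[-20, 13, 0, 0, 0, -0.025, 10], [-42, 27, 0, 0, 0, -0.05, 10], [-65, 42, 0, 0, 0, -0.08, 10], [-83, 54, 0, 0, 0, -0.099, 10], [-83, 54, 5, 0, 0, -0.099, 10]]]'

```text
clock: 37.6
ee_pos: [0.5139, 0.1143, 0.0897]
ee_rot: [[-0.998, -0.07, 0.004], [-0.07, 0.998, 0.001], [-0.004, 0.0, -1.0]]
force: [-0.6, -1.1, -1.6]
gripper_width: 0.0128
grasp_force: 54.7
```

Emit:
drive_tool --commands '[[[0, 0, 6, 0, 0, 0, 10], [0, 0, 12, 0, 0, 0, 10], [0, 0, 17, 0, 0, 0, 10], [0, 0, 17, 0, 0, 0, 10]]]'

```text
clock: 38.0
ee_pos: [0.5094, 0.1127, 0.0704]
ee_rot: [[-0.998, -0.068, -0.003], [-0.068, 0.998, -0.0], [0.003, -0.0, -1.0]]
force: [0.6, 0.1, -2.0]
gripper_width: 0.0129
grasp_force: 54.7
```

Run:
```python
from h import *
where();go(dock(-86,-58,70),np.pi/2+.068,False)
```

```text
tcp in dock -89.7 -58.3 70.4 yaw err -0.0003 F [ 0.6  0.1 -2. ] w 0.0129 t 38.0
shift [-3.7  0.3  0.3] turn [-0.0002 -0.0026 -0.0003] q6 0.02 t 38.0
```

Emit:
drive_tool --commands '[[[0, 0, 0.3, 0, 0, 0, 10], [-6, 0, 0.3, 0, 0, 0, 10], [-14, 0, 0.3, 0, 0, 0, 10], [-22, 0, 0.3, 0, 0, 0, 10], [-30, 0, 0.3, 0, 0, 0, 10]]]'

```text
clock: 38.5
ee_pos: [0.5421, 0.1153, 0.0717]
ee_rot: [[-0.998, -0.068, 0.001], [-0.068, 0.998, -0.0], [-0.001, -0.0, -1.0]]
force: [-0.3, 0.3, -2.0]
gripper_width: 0.0133
grasp_force: 54.7
```

Emit:
drive_tool --commands '[[[-6, 0, 0, 0, 0, 0, 10], [-12, 0, 0, 0, 0, 0, 10], [-18, 0, 0, 0, 0, 0, 10], [-18, 0, 0, 0, 0, 0, 10]]]'

```text
clock: 38.9
ee_pos: [0.5595, 0.1157, 0.071]
ee_rot: [[-0.998, -0.067, -0.0], [-0.067, 0.998, -0.002], [0.0, -0.002, -1.0]]
force: [0.5, -1.7, -3.9]
gripper_width: 0.0128
grasp_force: 54.5
```

Run:
```python
from h import *
where()
```

```text
tcp in dock -39.6 -58.8 71.0 yaw err -0.0005 F [ 0.5 -1.7 -3.9] w 0.0128 t 38.9
```

Emit:
drive_tool --commands '[[[-6, -0.4, 0.8, 0, 0, 0, 10], [-14, -0.4, 1, 0, 0, 0, 10], [-22, -0.4, 1, 0, 0, 0, 10], [-30, -0.4, 1, 0, 0, 0, 10], [-38, -0.4, 1, 0, 0, 0, 10]]]'

```text
clock: 39.4
ee_pos: [0.5971, 0.1183, 0.07]
ee_rot: [[-0.998, -0.068, -0.001], [-0.068, 0.998, -0.001], [0.001, -0.001, -1.0]]
force: [-2.0, -3.1, -2.6]
gripper_width: 0.0128
grasp_force: 54.6
```

Emit:
drive_tool --commands '[[[-8, 0, 0, 0, 0, 0, 10], [-16, 0, 0, 0, 0, 0, 10], [-24, 0, 0, 0, 0, 0, 10], [-30, 0, 0, 0, 0, 0, 10], [-30, 0, 0, 0, 0, 0, 10]]]'

```text
clock: 39.9
ee_pos: [0.6288, 0.1205, 0.0705]
ee_rot: [[-0.998, -0.068, 0.003], [-0.068, 0.998, -0.0], [-0.003, -0.0, -1.0]]
force: [0.9, -3.2, -4.1]
gripper_width: 0.013
grasp_force: 54.4
```

Run:
```python
from h import *
where()
```

```text
tcp in dock 29.9 -58.6 70.5 yaw err -0.0 F [ 0.9 -3.2 -4.1] w 0.013 t 39.9
```

Emit:
drive_tool --commands '[[[-6, 0, 0, 0, 0, 0, 10], [-12, 0, 0, 0, 0, 0, 10], [-18, 0, 0, 0, 0, 0, 10], [-22, 0, 0, 0, 0, 0, 10], [-22, 0, 0, 0, 0, 0, 10]]]'

```text
clock: 40.4
ee_pos: [0.6498, 0.1221, 0.0705]
ee_rot: [[-0.998, -0.068, 0.002], [-0.068, 0.998, -0.0], [-0.002, -0.0, -1.0]]
force: [0.6, -4.0, -3.5]
gripper_width: 0.0133
grasp_force: 54.5
```

Emit:
drive_tool --commands '[[[-2, 0, 0.5, 0, 0, 0, 10], [-4, 0, 0.5, 0, 0, 0, 10], [-6, 0, 0.5, 0, 0, 0, 10], [-6, 0, 0.5, 0, 0, 0, 10]]]'

```text
clock: 40.8
ee_pos: [0.6548, 0.1226, 0.0699]
ee_rot: [[-0.998, -0.068, 0.0], [-0.068, 0.998, -0.0], [-0.0, -0.0, -1.0]]
force: [-1.2, -3.8, -2.3]
gripper_width: 0.013
grasp_force: 54.6
```

Emit:
drive_tool --commands '[[[-1.5, 0, 0, 0, 0, 0, 10], [-3, 0, 0, 0, 0, 0, 10], [-3, 0, 0, 0, 0, 0, 10]]]'

```text
clock: 41.1
ee_pos: [0.6586, 0.1245, 0.0702]
ee_rot: [[-0.998, -0.068, 0.002], [-0.068, 0.998, 0.004], [-0.002, 0.004, -1.0]]
force: [-0.1, 0.7, -2.8]
gripper_width: 0.0126
grasp_force: 54.6
```

Run:
```python
from h import *
where()
```

```text
tcp in dock 59.9 -56.7 70.2 yaw err 0.0003 F [-0.1  0.7 -2.8] w 0.0126 t 41.1
```

Emit:
drive_tool --commands '[[[-1.5, 0, 0, 0, 0, 0, 10], [-3, 0, 0, 0, 0, 0, 10], [-3, 0, 0, 0, 0, 0, 10]]]'

```text
clock: 41.4
ee_pos: [0.6589, 0.1244, 0.07]
ee_rot: [[-0.998, -0.069, -0.004], [-0.069, 0.998, 0.002], [0.003, 0.002, -1.0]]
force: [-5.6, 0.1, 0.7]
gripper_width: 0.0128
grasp_force: 55.0
```

Emit:
drive_tool --commands '[[[-2, 0, 0.5, 0, 0, 0, 10], [-4, 0, 0.5, 0, 0, 0, 10], [-4, 0, 0.5, 0, 0, 0, 10]]]'

```text
clock: 41.7
ee_pos: [0.6591, 0.1244, 0.0702]
ee_rot: [[-0.998, -0.069, -0.011], [-0.069, 0.998, 0.001], [0.011, 0.002, -1.0]]
force: [-14.9, -0.7, 7.4]
gripper_width: 0.0126
grasp_force: 56.1
```

Run:
```python
from h import *
where()
```

```text
tcp in dock 60.4 -56.8 70.2 yaw err 0.0015 F [-14.9  -0.7   7.4] w 0.0126 t 41.7
```

Emit:
drive_tool --commands '[[[4, 0, 0, 0, 0, 0, 14], [4, 0, 0, 0, 0, 0, 20], [4, 0, 0, 0, 0, 0, 40], [4, 0, 0, 0, 0, 0, 40], [4, 0, -10, 0, 0, 0, 40]]]'

```text
clock: 42.2
ee_pos: [0.66, 0.1229, 0.0781]
ee_rot: [[-0.998, -0.068, -0.002], [-0.068, 0.998, -0.0], [0.002, -0.0, -1.0]]
force: [-0.8, 0.1, -1.4]
gripper_width: 0.0398
grasp_force: 0.0
```

Emit:
drive_tool --commands '[[[0, 0, -25, 0, 0, 0, 40], [0, 0, -50, 0, 0, 0, 40], [0, 0, -80, 0, 0, 0, 40], [30, 15, -110, 0, 0, 0, 40], [70, 40, -130, 0, 0, 0, 40]]]'

```text
clock: 42.7
ee_pos: [0.591, 0.1568, 0.2117]
ee_rot: [[-0.998, -0.065, 0.005], [-0.065, 0.998, 0.0], [-0.005, 0.0, -1.0]]
force: [-0.3, 0.7, 1.1]
gripper_width: 0.04
grasp_force: 0.0
```

Emit:
drive_tool --commands '[[[30, 30, 0, 0, 0, 0.12, 85], [60, 60, 0, 0, 0, 0.25, 85], [90, 90, 0, 0, 0, 0.38, 85], [110, 120, 0, 0, 0, 0.5, 85], [125, 140, 0, 0, 0, 0.6, 85]]]'

```text
clock: 43.2
ee_pos: [0.4536, 0.2906, 0.2104]
ee_rot: [[-0.86, 0.51, 0.002], [0.51, 0.86, 0.002], [-0.001, 0.002, -1.0]]
force: [-0.1, 0.1, 0.9]
gripper_width: 0.0854
grasp_force: 0.0
```

Emit:
drive_tool --commands '[[[0, 0, 0, 0, 0, 0.13, 85], [0, 0, 0, 0, 0, 0.26, 85], [0, 0, 0, 0, 0, 0.39, 85], [0, 0, 0, 0, 0, 0.52, 85], [0, 0, 0, 0, 0, 0.65, 85]]]'

```text
clock: 43.7
ee_pos: [0.4553, 0.289, 0.2101]
ee_rot: [[-0.374, 0.927, 0.002], [0.927, 0.374, 0.001], [0.0, 0.002, -1.0]]
force: [0.4, -0.2, -0.4]
gripper_width: 0.0849
grasp_force: 0.0
```

Run:
```python
from h import *
where();go([.4425,.3234,.17],.09,False)
for n in("top","side"): cv2.imwrite(f"pics/u_{n}.png",np.mean([ctrl.grab_frame(n).astype(float) for _ in range(3)],0).astype(np.uint8))
```

```text
tcp in dock -131.7 121.3 210.1 yaw err -1.2552 F [ 0.4 -0.2 -0.4] w 0.0849 t 43.7
shift [36.7  0.9 40.1] turn [ 0.002  -0.0004  0.2936] q6 1.63 t 43.7
```

Emit:
drive_tool --commands '[[[15, 0, 0, 0, 0, 0.12, 85], [30, 1, 0, 0, 0, 0.24, 85], [36.5, 1, 10, 0, 0, 0.293, 85], [36.5, 1, 25, 0, 0, 0.293, 85], [36.5, 1, 40, 0, 0, 0.293, 85]]]'

```text
clock: 44.5
ee_pos: [0.4421, 0.3233, 0.1687]
ee_rot: [[-0.098, 0.995, 0.001], [0.995, 0.098, 0.0], [0.0, 0.001, -1.0]]
force: [-0.2, 0.2, -0.4]
gripper_width: 0.0852
grasp_force: 0.0
```

Emit:
drive_tool --commands '[[[0, 0, 0, 0, 0, 0, 85], [0, 0, 0, 0, 0, 0, 85]]]'

```text
clock: 44.7
ee_pos: [0.4416, 0.3225, 0.1684]
ee_rot: [[-0.096, 0.995, -0.001], [0.995, 0.096, -0.001], [-0.001, -0.001, -1.0]]
force: [0.8, -0.7, -0.4]
gripper_width: 0.0852
grasp_force: 0.0
```

Run:
```python
from h import *
go([.4425,.3234,.111],.09,False)
```

```text
shift [ 0.8  1.  57.4] turn [-0.0012  0.0007  0.0061] q6 1.98 t 44.7
```

Emit:
drive_tool --commands '[[[1, 1, 15, 0, 0, 0.006, 85], [1, 1, 30, 0, 0, 0.006, 85], [1, 1, 45, 0, 0, 0.006, 85], [1, 1, 56, 0, 0, 0.006, 85], [1, 1, 56, 0, 0, 0.006, 85]]]' --grip_force 60

```text
clock: 45.2
ee_pos: [0.441, 0.3229, 0.1097]
ee_rot: [[-0.09, 0.996, -0.005], [0.996, 0.09, -0.003], [-0.002, -0.005, -1.0]]
force: [-0.6, 0.1, -0.1]
gripper_width: 0.0846
grasp_force: 0.0
```

Emit:
drive_tool --commands '[[[0, 0, 0, 0, 0, 0, 50], [0, 0, 0, 0, 0, 0, 30], [0, 0, 0, 0, 0, 0, 20], [0, 0, 0, 0, 0, 0, 5], [0, 0, 0, 0, 0, 0, 5]]]'

```text
clock: 45.7
ee_pos: [0.4431, 0.3242, 0.1134]
ee_rot: [[-0.09, 0.996, 0.001], [0.996, 0.09, 0.0], [0.0, 0.001, -1.0]]
force: [-0.3, 0.6, 0.6]
gripper_width: 0.0118
grasp_force: 0.0
```

Emit:
drive_tool --commands '[[[0, 0, 0, 0, 0, 0, 5], [0, 0, 0, 0, 0, 0, 5], [0, 0, 0, 0, 0, 0, 5]]]'

```text
clock: 46.0
ee_pos: [0.4431, 0.3241, 0.1135]
ee_rot: [[-0.09, 0.996, 0.001], [0.996, 0.09, 0.0], [0.0, 0.001, -1.0]]
force: [-0.9, -1.0, 4.0]
gripper_width: 0.0078
grasp_force: 58.5
```

Emit:
drive_tool --commands '[[[0, 0, -5, 0, 0, 0, 5], [0, 0, -15, 0, 0, 0, 5], [0, 0, -30, 0, 0, 0, 5], [0, 0, -45, 0, 0, 0, 5], [0, 0, -52, 0, 0, 0, 5]]]'

```text
clock: 46.5
ee_pos: [0.444, 0.3247, 0.1679]
ee_rot: [[-0.09, 0.996, 0.004], [0.996, 0.09, 0.002], [0.002, 0.004, -1.0]]
force: [0.2, 0.3, -3.9]
gripper_width: 0.0078
grasp_force: 58.6
```

Run:
```python
from h import *
where();go([.5035,.2215,.16],.09,False)
```

```text
tcp in dock -140.6 157.6 167.9 yaw err -1.5487 F [ 0.2  0.3 -3.9] w 0.0078 t 46.5
shift [-108.1   50.     7.9] turn [ 0.0038 -0.0016  0.0001] q6 1.99 t 46.5
```

Emit:
drive_tool --commands '[[[-15, 6, -5, 0, 0, 0, 5], [-40, 17, -5, 0, 0, 0, 5], [-65, 28, -5, 0, 0, 0, 5], [-90, 39, -5, 0, 0, 0, 5], [-110, 48, -5, 0, 0, 0, 5]]]'

```text
clock: 47.0
ee_pos: [0.5014, 0.2162, 0.1699]
ee_rot: [[-0.089, 0.996, 0.0], [0.996, 0.089, -0.002], [-0.002, 0.0, -1.0]]
force: [0.4, 1.0, -2.6]
gripper_width: 0.0078
grasp_force: 58.5
```

Emit:
drive_tool --commands '[[[-8, 3, 0, 0, 0, 0, 5], [-9, 4, 0, 0, 0, 0, 5], [-9, 4, 0, 0, 0, 0, 5]]]'

```text
clock: 47.3
ee_pos: [0.5051, 0.2103, 0.1698]
ee_rot: [[-0.09, 0.996, -0.001], [0.996, 0.09, 0.001], [0.001, -0.0, -1.0]]
force: [0.9, 0.9, -3.8]
gripper_width: 0.0078
grasp_force: 58.5
```

Run:
```python
from h import *
where();go([.5065,.211,.1345],.09,False)
```

```text
tcp in dock -87.4 39.3 169.8 yaw err -1.5491 F [ 0.9  0.9 -3.8] w 0.0078 t 47.3
shift [ 0.6  1.5 35.3] turn [-0.0005 -0.0006 -0.0003] q6 1.75 t 47.3
```

Emit:
drive_tool --commands '[[[0, 1.5, 8, 0, 0, 0, 5], [0, 1.5, 16, 0, 0, 0, 5], [0, 1.5, 24, 0, 0, 0, 5], [0, 1.5, 30, 0, 0, 0, 5], [0, 1.5, 32, 0, 0, 0, 5]]]'

```text
clock: 47.8
ee_pos: [0.5057, 0.2103, 0.1362]
ee_rot: [[-0.09, 0.996, -0.003], [0.996, 0.09, -0.001], [-0.001, -0.003, -1.0]]
force: [-1.5, 0.2, -4.2]
gripper_width: 0.0076
grasp_force: 58.5
```

Emit:
drive_tool --commands '[[[0, 0, 0, 0, 0, 0, 5], [0, 0, 1, 0, 0, 0, 5], [0, 0, 2, 0, 0, 0, 5], [0, 0, 2, 0, 0, 0, 5]]]'

```text
clock: 48.2
ee_pos: [0.507, 0.2103, 0.1362]
ee_rot: [[-0.09, 0.996, 0.001], [0.996, 0.09, 0.0], [0.0, 0.001, -1.0]]
force: [-0.7, 0.9, -2.9]
gripper_width: 0.0076
grasp_force: 58.5
```

Run:
```python
from h import *
where()
```

```text
tcp in dock -85.5 39.2 136.2 yaw err -1.5489 F [-0.7  0.9 -2.9] w 0.0076 t 48.2
```

Emit:
drive_tool --commands '[[[0, 0, 1, 0, 0, 0, 5], [0, 0, 2, 0, 0, 0, 5], [0, 0, 2, 0, 0, 0, 5]]]'

```text
clock: 48.5
ee_pos: [0.5067, 0.2102, 0.1338]
ee_rot: [[-0.09, 0.996, -0.0], [0.996, 0.09, -0.0], [-0.0, -0.0, -1.0]]
force: [-0.3, -0.2, -3.9]
gripper_width: 0.008
grasp_force: 58.5
```

Emit:
drive_tool --commands '[[[0, 0, 0.5, 0, 0, 0, 5], [0, 0, 1, 0, 0, 0, 5], [0, 0, 1, 0, 0, 0, 5]]]'

```text
clock: 48.8
ee_pos: [0.507, 0.2102, 0.1336]
ee_rot: [[-0.09, 0.996, 0.001], [0.996, 0.09, -0.0], [-0.0, 0.001, -1.0]]
force: [-0.9, -0.9, -0.5]
gripper_width: 0.0076
grasp_force: 58.9
```

Contact made. Pressing slightly, then release and back off for a final look.

Emit:
drive_tool --commands '[[[0, 0, 0.5, 0, 0, 0, 5], [0, 0, 0.5, 0, 0, 0, 15], [0, 0, 0.5, 0, 0, 0, 40], [0, 0, 0.5, 0, 0, 0, 85], [0, 0, 0.5, 0, 0, 0, 85]]]'

```text
clock: 49.3
ee_pos: [0.5069, 0.2104, 0.1324]
ee_rot: [[-0.09, 0.996, 0.0], [0.996, 0.09, 0.0], [0.0, 0.0, -1.0]]
force: [0.0, 0.0, 0.2]
gripper_width: 0.0584
grasp_force: 0.0
```

Emit:
drive_tool --commands '[[[0, 0, 0, 0, 0, 0, 85], [0, 0, -20, 0, 0, 0, 85], [0, 0, -50, 0, 0, 0, 85], [0, 0, -90, 0, 0, 0, 85], [0, 0, -110, 0, 0, 0, 85]]]'

```text
clock: 49.8
ee_pos: [0.5078, 0.2106, 0.2461]
ee_rot: [[-0.09, 0.996, 0.005], [0.996, 0.09, 0.001], [0.001, 0.005, -1.0]]
force: [1.4, 0.3, 0.9]
gripper_width: 0.085
grasp_force: 0.0
```

Emit:
drive_tool --commands '[[[40, -30, 0, 0, 0, 0, 85], [80, -70, 0, 0, 0, 0, 85], [110, -110, 0, 0, 0, 0, 85], [130, -150, 0, 0, 0, 0, 85], [140, -190, 0, 0, 0, 0, 85]]]'

```text
clock: 50.3
ee_pos: [0.3029, 0.334, 0.2422]
ee_rot: [[-0.091, 0.996, -0.0], [0.996, 0.091, 0.001], [0.001, -0.0, -1.0]]
force: [-0.4, 0.2, 1.0]
gripper_width: 0.0853
grasp_force: 0.0
```

Run:
```python
from h import *
where()
I={n:np.mean([ctrl.grab_frame(n).astype(float) for _ in range(3)],0).astype(np.uint8) for n in("top","side")}
for n in I: cv2.imwrite(f"pics/v_{n}.png",I[n])
a=cv2.resize(I["side"][205:325,190:310],(400,400),interpolation=cv2.INTER_CUBIC);b=cv2.resize(I["top"][145:265,150:270],(400,400),interpolation=cv2.INTER_CUBIC)
cv2.imwrite("pics/v.png",cv2.convertScaleAbs(np.hstack([a,b]),alpha=1.5))
```

```text
tcp in dock -280.8 176.5 242.2 yaw err -1.5474 F [-0.4  0.2  1. ] w 0.0853 t 50.3
```

View pics/v.png

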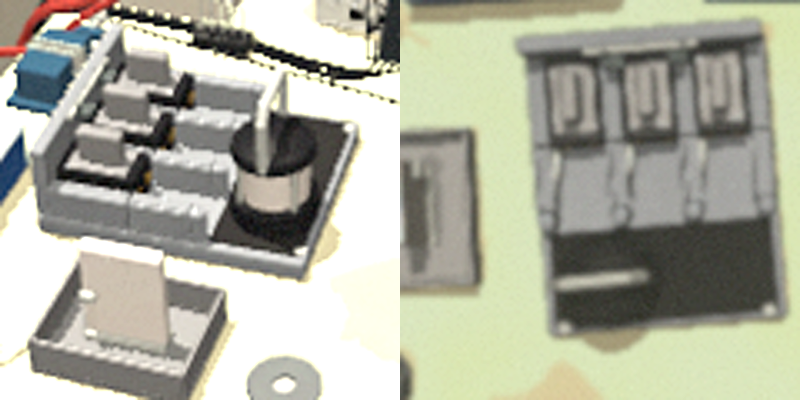

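The picture shows three cartridges seated against the back wall (565,100; 648,97; 722,90), the lamp upright on the mat (275,165) and the lock in the tray (125,295). Handing in.

```bash
python3 -c "
from bench import ctrl
print(ctrl.job_done())"
```

```text
the job is handed in; nothing more can be done
None
```

I handed the job in at about 50 s of the 208 s limit. The lock is in the scrap tray, all three cartridges are pushed home against the back wall, and the lamp is upright on the mat. No verdict came back. I judged the catches from the push forces and the final pictures, since they can't be read directly, and I never located the hex key stand in the images.

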